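# Clear and re-zero the bench scale

### The job

Re-zero the bench scale: take every piece of wood off its pan and lay it flat in the plywood tray (thick blocks side by side; the thin piece may go on top of one), and break the stiff clamp knob loose and swing it well open (anticlockwise), which frees the dial's bezel. With the knob open and the pan empty, turn the bezel until its broad zero mark stands under the needle, then turn the clamp knob fully home again so that the zero stays put. Leave the small things lying about where they are.

Things in the scene. Friction and masses are not known exactly. Their poses are not given: they have to be found in the camera images.
- scale: Grey bench scale, fixed, 203 x 262 mm, origin at the centre of its underside, x axis pointing away from its front (its front faces the robot roughly), z up. Front half: a console with its flat top 48 mm up, carrying the dial (at the left, seen from the front) and the clamp knob (at the right, 117 mm from the dial). Rear half: the weighing pan.
- pan_top (a point): Centre of the top of the steel pan, a flat plate without a rim, 106 mm (scale x) by 266 mm (scale y), about 76 mm above the desk; it sits on a spring, sinks up to 2.5 mm under each piece of wood and at most 20 mm.
- dial_centre (a point): On the dial's vertical axis, level with the top of the round black bezel: 66 mm across, its side 50 to 74 mm above the desk. Grip it round the outside from above, fingers within 0.7 rad of the scale's y axis, as the pan's edge is 53 mm behind the axis and as high. Clamp open, it turns endlessly and easily (0.03 N m); clamp closed, it is held fast.
- bezel_zero (a point): The zero mark on the bezel's white face: a broad black bar (9 mm radially, 7.5 mm wide) near the rim, point 25 mm from the dial's axis; it turns with the bezel. The other marks on the face are thin ticks every 30 degrees.
- needle_tip (a point): Tip of the thin needle over the dial face, 25 mm from the dial's axis. Under glass: it cannot be touched. It turns clockwise as the pan is loaded (0.03 to 0.3 rad for each piece of wood) and settles in under a second.
- bezel (a joint): Angle of the zero mark about the upward axis, rad, anticlockwise from above positive, 0 where it points along the scale's +x; may be beyond pi.
- needle (a joint): Angle of the needle, measured like the bezel's: with the pan empty, the dial reads zero where the two agree (modulo 2 pi).
- knob_grip (a point): On the (vertical) axis of the black clamp knob, 74 mm above the desk, at the height to grip. The knob is an upright bar 52 mm long, 14 mm thick, its top 86 mm and its underside 58 mm above the desk, on a small hub; pinch it across the 14 mm. This point's x axis runs along the bar.
- clamp_knob (a joint): Clamp knob angle, rad: 0 = home (closed; bar along the scale's x axis), opens anticlockwise from above to a stop at 1.6. Stiff over the first 0.2 rad (about 0.25 N m), then it springs on and turns freely; above 1.0 the bezel is free. On the way back it is stiff again (about 0.4 N m) from 0.42 to 0.2 rad, then snaps home.
- cedar_block: Wood block 60 x 82 x 44 mm (x, y, z), 0.13 kg, origin at the centre of its underside. May be absent.
- wood_cube: Wood block 56 x 78 x 36 mm (x, y, z), 0.10 kg, origin at the centre of its underside. May be absent.
- thin_offcut: Flat piece of wood 55 x 85 x 9 mm (x, y, z), 0.03 kg, origin at the centre of its underside. May be absent.
- tray: Open plywood tray, fixed, 110 x 204 mm (x, y) outside, 16 mm high, walls and floor 6 mm thick; two pieces fit side by side with their long sides along its x axis, the thin one may lie flat on top of a block, origin at the centre of its underside.
- screw_tin: Bystander: small round tin of screws, 58 mm across, 22 mm high.
- spring_clip: Bystander: spring clip, 46 x 91 x 17 mm, behind the scale.
- clear_jar: Bystander: small clear jar, 52 mm across, 43 mm high.

How it is judged:
By the outcome, as a careful person would: the job done as asked, in the order asked, and still so for the second after the job is handed in, with the robot touching nothing.
Of cedar_block, wood_cube, thin_offcut only 2 to 3 are there at a start; the rules pass over those that are not, and their reading is None.
At some moment in a run one of cedar_block, wood_cube may be knocked a few centimetres aside while the robot is not near it.
Once in a run the grip may slacken for a moment while it holds something.
It also fails if it takes over 208 s, if anything falls off the work surface, if the arm or the gripper's body presses on something with over 40 N, if the wrist force passes 120 N, or if a joint passes its speed limit or range.

### The arm

A 7-joint arm with a two-finger parallel gripper is mounted at the origin on a cart in front of the work surface, level with it; the furniture and walls round the work are solid. World frame = base frame: x ahead of the robot, y to its left, z up, the work surface at z = 0. Lengths are in m, angles in rad, forces in N, time in s.
With the tool pointing down it reaches from about 0.4 to 0.875 m from the base axis. Payload 6.5 kg.
Tool frame: the origin (TCP) lies midway between the tips of the shut fingers; the grasp point (between the pads) lies behind it (manip.grip_depth is the z of the grasp point in the tool frame, in m); z points along the fingers, y is the line along which they close (so a half turn about z gives the same grasp; the last joint's range is limited). The gripper opens to 85 mm and grips with 20 to 120 N. Pads are 22 mm wide; open, the fingers measure 114 mm over their backs; the gripper's body (76 mm by 85 mm) begins 54 mm behind the grasp point. The pads swing forward as they close: fully open they stand 13 mm farther back than shut.
Start: joints at [1.232, 0.536, -0.004, 1.538, 0.003, 1.067, -0.071], TCP at [0.175, -0.626, 0.231] pointing down, gripper open.
Joint ranges: [-2.7, 2.7], [-0.37, 2.16], [-1.27, 1.26], [0.24, 2.4], [-1.31, 4.45], [0.19, 1.91], [-2.76, 2.76]. Speed limits (rad/s): [2.39, 2.39, 3.14, 3.14, 3.14, 3.14, 3.14].

### API

Orientations are given as a unit quaternion [w, x, y, z].
In Python, from plant import readout, read_camera, job, manip gives the robot as it stands.
- The arm moves only by the tool step_arm, never from a script. Its argument "commands" is a list that holds one entry, the list of rows, each a list of 5 numbers: the finger opening in m, from 0 to 0.0854, then the shift along the tool's x, y, z in m, then the turn about the tool's z in rad. In form: [[[jaw, tx, ty, tz, twist], ...]]. A call has 1 to 8 rows; each row is the pose to reach, as a shift and turn from the pose commanded when the call began, along the tool's axes at that moment; what a row does not reach only later rows make up. A row lasts 1/12 s, in which the tool goes at most 41.7 mm and 7.16 degrees, less where a joint would pass 70% of its speed; a pose out of reach is approached as far as the arm can. A call with a gripper value outside its range is refused whole. The fingers move at their own pace and stop on an object; "squeeze" is the grip in N (left out, the last holds). Time passes only in rows, so rows that repeat a pose let the fingers close. It gives the time, the measured TCP pose, the force, the opening and the grip force at its end, in the units of the state.
- readout.observe(): the state, without advancing time (a new reading comes with each control period).
- read_camera(name): name is "scene" or "top" or "wrist"; returns a dict with "pixels" (400x640x3 uint8, red, green, blue), "fx", "fy", "cx", "cy" (pixels), "R" (3x3) and "t" (3): a world point X has camera coordinates R X + t. Camera axes: x right, y down, z forward; pixel columns grow to the right and rows downward; lengths in m; the calibration is good to about 2 mm. The wrist camera is an equidistant fisheye: a pixel r from the principal point sees the ray r / f radians off the axis. A picture is of the moment at which its call begins. There is no depth.
- job.hand_in(): hands the job in; it is judged then, once.
The state is a dict: "time": time; "joint_pos": joint angles; "joint_velocities": joint speeds; "effort": joint torques, N m; "eef_pos": TCP position; "tool_rot": TCP orientation; "ft_force": force on the tool from outside, world axes, zero at the start; "torque": the same for the moment, N m; "gripper_width": finger opening in m; "gripper_force": force on a finger pad.
Only numpy, scipy, OpenCV 4.12 (cv2) and the standard library are available. Lean on these libraries where they do the work, as an engineer would, in place of code of your own. Each camera call takes 0.05 s, during which the arm holds its last target. There are 200 camera calls.

## Working session

There is one attempt and no reset: what is moved stays moved. The work goes in short steps, Python scripts to look and compute and a tool call to move; the robot and the scene stay as the last step left them, time stands still between calls to the robot, and variables do not carry over. Pictures are saved under pics/ and viewed, at most 14 in all, crops included, and the job is handed in when it is done.

Besides the shell and the picture viewer there is one more tool, called after ">>>" by a JSON object that holds its "method" and its "body". step_arm: Moves the arm, as the interface text tells. Its arguments: {"type":"object","properties":{"commands":{"type":"array"},"squeeze":{"type":"number"}},"required":["commands"]}

```bash
mkdir -p pics
python3 - <<'E'
from plant import readout, read_camera, manip
import cv2,numpy as np
s=readout.observe();print({k:np.round(v,3) for k,v in s.items()});print(manip.grip_depth)
for n in("scene","top","wrist"):
    c=read_camera(n);cv2.imwrite(f"pics/{n}0.png",c["pixels"][...,::-1]);print(n,c["fx"],c["fy"],c["cx"],c["cy"],np.round(c["R"],3).tolist(),np.round(c["t"],3))
E
```

```text
{'time': np.float64(0.0), 'joint_pos': array([ 1.232,  0.537, -0.004,  1.539,  0.003,  1.067, -0.071]), 'joint_velocities': array([-0.001,  0.001, -0.   , -0.002, -0.   ,  0.   , -0.001]), 'effort': array([ 0.0000e+00, -5.8339e+01,  1.0490e+00, -2.5910e+01,  1.2000e-02,
        1.0000e-02,  0.0000e+00]), 'eef_pos': array([ 0.175, -0.625,  0.23 ]), 'tool_rot': array([-0.001,  0.991,  0.136, -0.   ]), 'ft_force': array([ 0.087, -0.404, -0.571]), 'torque': array([-0.012, -0.009, -0.026]), 'gripper_force': np.float64(0.0), 'gripper_width': np.float64(0.085)}
-0.0187
scene 447.5369486694956 447.5369486694956 317.7275626635827 194.04369319845196 [[0.667, -0.745, 0.018], [-0.3, -0.29, -0.909], [0.682, 0.6, -0.417]] [-0.357  0.253  0.519]
top 486.06326569584445 486.06326569584445 310.6307154631419 198.63409854888752 [[0.02, -1.0, 0.01], [-0.99, -0.021, -0.138], [0.138, -0.007, -0.99]] [0.025 0.566 1.083]
wrist 309.70691628693146 309.70691628693146 315.3013023733907 200.8258662692279 [[0.269, -0.963, -0.001], [-0.914, -0.256, 0.316], [-0.305, -0.084, -0.949]] [-0.649 -0.041  0.382]
```

View pics/top0.png

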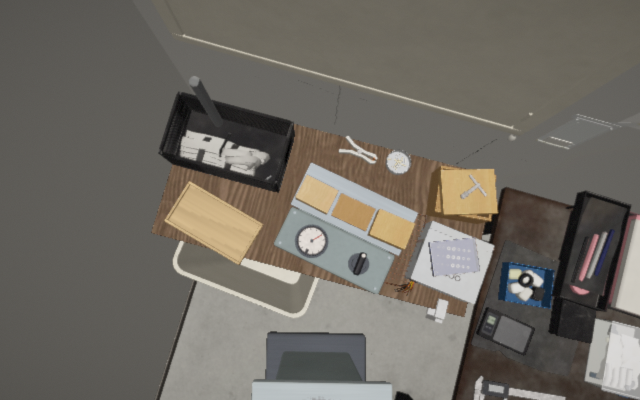

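View pics/scene0.png

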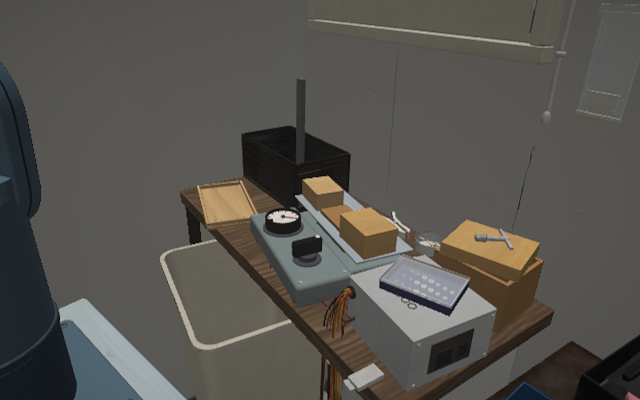

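Top view: tray at (214,222), wood on pan at (317,195), (353,210) (thin, low in scene view) and (392,228), dial (311,239), knob (360,263). Scene view agrees: tall block left, thin middle, tall block right.

```bash
cat > h.py <<'E'
import numpy as np,cv2
from plant import readout, read_camera, manip
from scipy.spatial.transform import Rotation as Ro
def grab(n,save=None):
    c=read_camera(n);c["R"]=np.array(c["R"]);c["t"]=np.array(c["t"])
    if save: cv2.imwrite(f"pics/{save}.png",c["pixels"][...,::-1])
    return c
def ray(c,p,fish=False):
    a=np.array([(p[0]-c["cx"])/c["fx"],(p[1]-c["cy"])/c["fy"]])
    if fish:
        r=np.linalg.norm(a)+1e-12;d=np.array([*(a/r*np.sin(r)),np.cos(r)])
    else: d=np.array([*a,1.])
    d=c["R"].T@d;return -c["R"].T@c["t"],d/np.linalg.norm(d)
def onplane(c,p,z,fish=False):
    o,d=ray(c,p,fish);return o+d*(z-o[2])/d[2]
def proj(c,X,fish=False):
    v=c["R"]@np.asarray(X,float)+c["t"]
    if fish:
        r=np.hypot(v[0],v[1]);s=np.arctan2(r,v[2])/(r+1e-12)
    else: s=1/v[2]
    return np.array([c["cx"]+c["fx"]*s*v[0],c["cy"]+c["fy"]*s*v[1]])
def tri(rs):
    A=0;b=0
    for o,d in rs:
        M=np.eye(3)-np.outer(d,d);A=A+M;b=b+M@o
    X=np.linalg.solve(A,b);return X,[float(np.linalg.norm((np.eye(3)-np.outer(d,d))@(X-o))) for o,d in rs]
def wood(c,lo=(9,60,90),hi=(25,255,255)):
    return cv2.inRange(cv2.cvtColor(c["pixels"],cv2.COLOR_RGB2HSV),np.array(lo),np.array(hi))
def tool():
    s=readout.observe();w,x,y,z=s["tool_rot"];R=Ro.from_quat([x,y,z,w]).as_matrix()
    return np.array(s["eef_pos"]),R,s
def totool(P):  # shift in tool axes to bring TCP to world P
    p,R,_=tool();return R.T@(np.asarray(P)-p)
def twist(ang): # turn about tool z so tool y lies along world heading ang (mod pi)
    _,R,_=tool();h=np.arctan2(R[1,1],R[0,1]);d=-(ang-h);return (d+np.pi/2)%np.pi-np.pi/2
E
python3 - <<'E'
from h import *
t=grab("top");s=grab("scene")
for n,c,(x0,y0,x1,y1),hh in(("t",t,(150,150,450,310),2.6),("s",s,(180,150,430,310),3)):
    cv2.imwrite(f"pics/crop_{n}.png",cv2.resize(c["pixels"][y0:y1,x0:x1,::-1],None,fx=hh,fy=hh,interpolation=cv2.INTER_CUBIC))
hsv=cv2.cvtColor(t["pixels"],cv2.COLOR_RGB2HSV)
for p in((317,195),(353,210),(392,228),(214,222),(280,200),(180,215)):print(p,hsv[p[1],p[0]])
E
```

```text
(317, 195) [ 19  83 209]
(353, 210) [ 17 115 186]
(392, 228) [ 20 105 202]
(214, 222) [ 19  88 196]
(280, 200) [ 14  95 115]
(180, 215) [ 19  87 203]
```

View pics/crop_t.png

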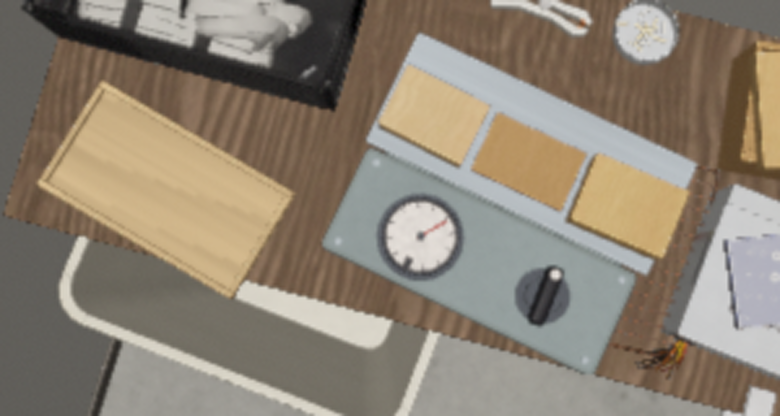

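View pics/crop_s.png

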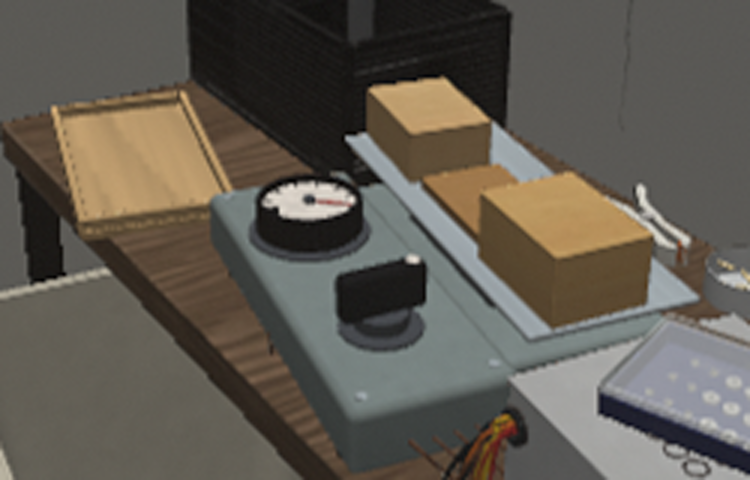

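Crop views: block top-face corners, tray rim corners, dial, and knob are all readable; I'll triangulate them across the two views (zero bar at crop_t (405,264), needle red toward (445,221)).

Run:
```python
from h import *
t=grab("top");s=grab("scene")
T=lambda p:(150+p[0]/2.6,150+p[1]/2.6); S=lambda p:(180+p[0]/3,150+p[1]/3)
D={"cubeish":[((595-183,67),(443,76)),((492,103),(490,127)),((461,165),(414,137)),((379,126),(366,88))],
"right":[((595,153),(572,172)),((688,193),(653,238)),((656,257),(556,261)),((568,217),(480,203))],
"thin":[((471,167),(420,181)),((500,112),(505,163))],
"tray":[((103,82),(183,92)),((294,194),(230,190)),((236,297),(80,228)),((38,185),(52,108))],
"dial":[((420,237),(311,201))],"knobends":[((555,272),(413,262)),((540,322),(340,288))]}
for n,L in D.items():
    P=[]
    for a,b in L:
        X,e=tri([ray(t,T(a)),ray(s,S(b))]);P.append(X);print(n,np.round(X*1000).astype(int),np.round(np.array(e)*1000,1))
    P=np.array(P)
    if len(P)==4: print(" c",np.round(P.mean(0),4),"edges",np.round(np.linalg.norm(P-np.roll(P,-1,0),axis=1)*1000),"head AB",round(float(np.degrees(np.arctan2(*(P[0]-P[1])[1::-1]))),1))
```

```text
cubeish [607  41 107] [1.1 1.1]
cubeish [578 -25 100] [0.5 0.5]
cubeish [527  -2 102] [2.4 2.4]
cubeish [557  67 106] [1.8 1.8]
 c [0.5674 0.0203 0.1037] edges [73. 56. 76. 56.] head AB 66.5
right [ 538 -113  112] [2.8 2.8]
right [ 506 -189  111] [1.9 1.9]
right [ 454 -164  109] [3. 3.]
right [485 -91 104] [1.5 1.5]
 c [ 0.4956 -0.1393  0.109 ] edges [83. 58. 79. 59.] head AB 67.1
thin [527 -10  75] [0.5 0.5]
thin [576 -36  78] [2.8 2.8]
tray [605 322  13] [1.2 1.2]
tray [505 145  21] [0.3 0.3]
tray [413 195   9] [0. 0.]
tray [511 375  12] [2.5 2.5]
 c [0.5084 0.2595 0.0137] edges [204. 105. 205. 108.] head AB 60.4
dial [468  30  68] [2.8 2.8]
knobends [439 -82  82] [0.9 0.9]
knobends [397 -70  79] [0. 0.]
```

>>> {"method": "step_arm", "body": {"commands": [[[0.085,0.034,-0.029,0,-0.1],[0.085,0.07,-0.06,0,-0.2],[0.085,0.1,-0.087,0,-0.31],[0.085,0.132,-0.115,0,-0.43],[0.085,0.164,-0.143,0,-0.54],[0.085,0.196,-0.171,0,-0.66],[0.085,0.228,-0.199,0,-0.77],[0.085,0.26,-0.227,0,-0.89]]], "squeeze": 80}}

```text
time: 1.02
eef_pos: [0.3586, -0.3455, 0.2316]
tool_rot: [0.0, 0.834, 0.551, -0.0]
ft_force: [0.6, -0.9, -0.1]
gripper_width: 0.0851
gripper_force: 0.0
```

```bash
cat >> h.py <<'E'
def goal(P,head=None):
    print("shift mm",np.round(totool(P)*1000),"twist",None if head is None else round(float(twist(np.radians(head))),3))
E
python3 - <<'E'
from h import *
p,R,s=tool();print(p,np.degrees(np.arctan2(R[1,1],R[0,1])),s["joint_pos"],s["time"])
goal([.496,-.139,.16],-23.3)
E
```

```text
[ 0.35860174 -0.34549495  0.23160971] -23.074317766609177 [ 0.93743828  0.29592316 -0.31168675  1.91923933  0.11128803  0.94216415
  0.17021259] 1.0167
shift mm [244.  45.  72.] twist 0.004
```

>>> {"method": "step_arm", "body": {"commands": [[[0.085,0.04,0.01,0.0,0],[0.085,0.08,0.015,0.0,0],[0.085,0.12,0.022,0.01,0],[0.085,0.16,0.03,0.02,0],[0.085,0.2,0.037,0.03,0],[0.085,0.235,0.044,0.04,0],[0.085,0.244,0.045,0.045,0.004],[0.085,0.244,0.045,0.045,0.004]]]}}

```text
time: 1.68
eef_pos: [0.4971, -0.137, 0.1854]
tool_rot: [-0.001, 0.835, 0.55, 0.0]
ft_force: [-0.0, 0.0, -1.3]
gripper_width: 0.0852
gripper_force: 0.0
```

Run:
```python
from h import *
c=grab("wrist","w1");p,R,s=tool();print(p,np.round(R,3).tolist(),s["ft_force"])
print("TCP px",proj(c,p,1),"cedar corners",[np.round(proj(c,[x/1000,y/1000,.11],1)) for x,y in((538,-113),(506,-189),(454,-164),(485,-91))])
```

```text
[ 0.49612626 -0.13962752  0.18579695] [[0.398, 0.918, -0.001], [0.918, -0.398, 0.001], [0.0, -0.001, -1.0]] [-0.94818476  0.041936    0.0521027 ]
TCP px [315.87067527 264.91674953] cedar corners [array([354., 161.]), array([351., 262.]), array([280., 259.]), array([275., 162.])]
```

View pics/w1.png

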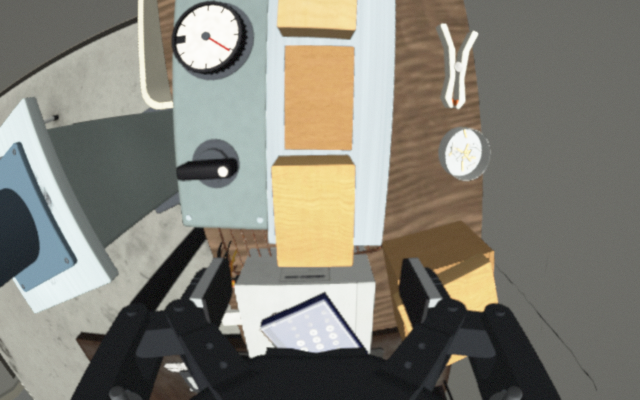

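Wrist view: cedar top spans (274,163)–(354,266), matching the prediction and centred between the fingers; the knob is clear at (208,170). Descend and grip.

>>> {"method": "step_arm", "body": {"commands": [[[0.085,0,0,0.04,0],[0.085,0,0,0.08,0],[0.085,0,0,0.106,0],[0.085,0,0,0.106,0],[0.045,0,0,0.106,0],[0.045,0,0,0.106,0],[0.045,0,0,0.106,0],[0.045,0,0,0.106,0]]], "squeeze": 60}}

```text
time: 2.4
eef_pos: [0.4972, -0.1421, 0.0822]
tool_rot: [0.001, 0.837, 0.547, 0.001]
ft_force: [-0.9, -1.8, 1.2]
gripper_width: 0.0589
gripper_force: 69.8
```

>>> {"method": "step_arm", "body": {"commands": [[[0.045,0,0,0,0],[0.045,0,0,0,0],[0.045,0,0,-0.02,0],[0.045,0,0,-0.06,0],[0.045,0,0,-0.09,0],[0.045,0,0,-0.1,0]]]}}

```text
time: 2.9
eef_pos: [0.4984, -0.141, 0.1845]
tool_rot: [0.002, 0.837, 0.548, 0.002]
ft_force: [0.6, -0.5, -2.2]
gripper_width: 0.0594
gripper_force: 69.7
```

Run:
```python
from h import *
# tray frame
P=np.array([[605,322],[505,145],[413,195],[511,375]])/1000
c=P.mean(0);h=np.radians(60.6);y=np.array([np.cos(h),np.sin(h)])
for k in(.045,-.045):print("slot",k,c+k*y)
t=grab("top")
m=wood(t,(9,70,150));cs,_=cv2.findContours(m,cv2.RETR_EXTERNAL,cv2.CHAIN_APPROX_NONE)
for q in cs:
    if cv2.contourArea(q)>150:
        r=cv2.minAreaRect(q);print(np.round(r[0],1),np.round(r[1],1),round(r[2],1))
goal([.54,.03,.2]);goal([*(c-.045*y),.12],60.6)
```

```text
slot 0.045 [0.53059067 0.29845462]
slot -0.045 [0.48640933 0.22004538]
[388.3 216.9] [15.4 30.5] 21.8
[353.  211.7] [37.9 24. ] 25.0
[213.3 222.1] [87.7 48.5] 30.2
[316.5 194. ] [34.9 24.6] 26.6
shift mm [174. -30. -16.] twist None
shift mm [ 326. -156.   64.] twist -1.469
```

>>> {"method": "step_arm", "body": {"commands": [[[0.045,0.03,-0.01,0,-0.1],[0.045,0.065,-0.022,0,-0.21],[0.045,0.1,-0.034,0,-0.32],[0.045,0.135,-0.047,0,-0.43],[0.045,0.17,-0.06,0,-0.54],[0.045,0.205,-0.072,0,-0.65],[0.045,0.24,-0.085,0,-0.76],[0.045,0.275,-0.097,0,-0.87]]]}}

```text
time: 3.62
eef_pos: [0.5159, 0.1514, 0.1788]
tool_rot: [-0.001, 0.526, 0.851, -0.001]
ft_force: [1.4, 0.6, -2.1]
gripper_width: 0.0588
gripper_force: 69.4
```

Run:
```python
from h import *
p,R,s=tool();print(p,s["gripper_width"],s["joint_pos"]);goal([.5306,.2985,.06],60.6)
```

```text
[0.51587745 0.15136162 0.17876816] 0.05883179389422282 [ 0.13813561  0.49885068 -0.65737307  1.85277562  0.37563178  0.91912718
 -0.22931588]
shift mm [125.  79. 119.] twist -0.594
```

>>> {"method": "step_arm", "body": {"commands": [[[0.045,0.025,0.016,0,-0.1],[0.045,0.05,0.032,0,-0.21],[0.045,0.075,0.048,0.01,-0.32],[0.045,0.1,0.064,0.03,-0.43],[0.045,0.125,0.079,0.06,-0.54],[0.045,0.125,0.079,0.08,-0.594],[0.045,0.125,0.079,0.08,-0.594]]]}}

```text
time: 4.2
eef_pos: [0.5283, 0.2969, 0.0941]
tool_rot: [-0.004, 0.253, 0.967, -0.003]
ft_force: [-1.6, -1.4, -2.5]
gripper_width: 0.0588
gripper_force: 69.4
```

Run:
```python
from h import *
p,R,s=tool();c=grab("wrist","w2");goal([.5306,.2985,.06],60.6);print(s["gripper_width"],p)
P=[proj(c,[x/1000,y/1000,.016],1) for x,y in [[605,322],[505,145],[413,195],[511,375]]];print(np.round(P))
```

```text
shift mm [ 0.  3. 36.] twist -0.004
0.058788996690353756 [0.52834181 0.29690777 0.09414471]
[[386. 271.]
 [159. 265.]
 [138. 151.]
 [397. 142.]]
```

View pics/w2.png

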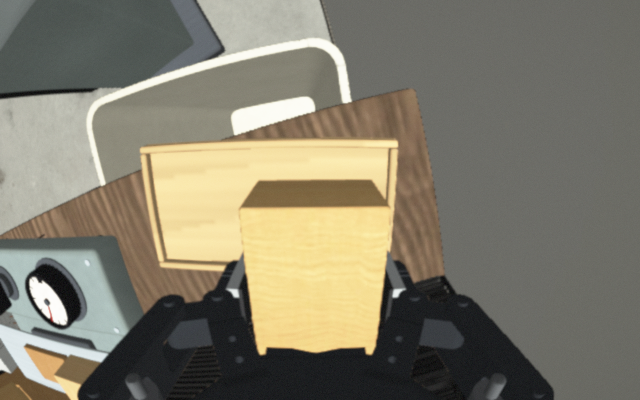

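Wrist view: cedar held squarely over the tray (right wall at u≈392, near wall v≈147). Lower it.

>>> {"method": "step_arm", "body": {"commands": [[[0.045,0,0.002,0.03,0],[0.045,0,0.002,0.05,0],[0.045,0,0.002,0.064,0],[0.045,0,0.002,0.07,0],[0.045,0,0.002,0.073,0],[0.045,0,0.002,0.073,0]]]}}

```text
time: 4.75
eef_pos: [0.5341, 0.2984, 0.0277]
tool_rot: [0.0, 0.257, 0.966, 0.0]
ft_force: [-0.7, 0.7, -2.4]
gripper_width: 0.0593
gripper_force: 69.6
```

>>> {"method": "step_arm", "body": {"commands": [[[0.045,0,0,0,0],[0.045,0,0,0,0]]]}}

```text
time: 4.92
eef_pos: [0.5346, 0.299, 0.0285]
tool_rot: [0.001, 0.257, 0.966, 0.001]
ft_force: [-0.2, 0.2, -1.0]
gripper_width: 0.0591
gripper_force: 69.6
```

>>> {"method": "step_arm", "body": {"commands": [[[0.045,0,0,0.004,0],[0.045,0,0,0.004,0],[0.045,0,0,0.004,0]]]}}

```text
time: 5.17
eef_pos: [0.5338, 0.2984, 0.0233]
tool_rot: [0.0, 0.257, 0.967, -0.0]
ft_force: [-0.7, 0.7, -1.7]
gripper_width: 0.0594
gripper_force: 69.6
```

>>> {"method": "step_arm", "body": {"commands": [[[0.045,0,0,0.003,0],[0.045,0,0,0.003,0],[0.045,0,0,0.005,0],[0.045,0,0,0.005,0]]]}}

```text
time: 5.5
eef_pos: [0.5339, 0.2987, 0.0187]
tool_rot: [0.0, 0.256, 0.967, -0.0]
ft_force: [-1.5, -2.0, 5.5]
gripper_width: 0.059
gripper_force: 70.3
```

Contact (+7 N). Release and rise.

>>> {"method": "step_arm", "body": {"commands": [[[0.08,0,0,0,0],[0.08,0,0,0,0],[0.08,0,0,0,0],[0.08,0,0,-0.03,0],[0.08,0,0,-0.07,0],[0.085,0,0,-0.11,0],[0.085,0,0,-0.15,0],[0.085,0,0,-0.16,0]]]}}

```text
time: 6.17
eef_pos: [0.5362, 0.3012, 0.1849]
tool_rot: [0.003, 0.256, 0.967, 0.004]
ft_force: [1.2, 1.3, -0.4]
gripper_width: 0.0854
gripper_force: 0.0
```

```bash
cat >> h.py <<'E'
def blobs(t,lo=(9,70,150),hi=(25,255,255)):
    m=wood(t,lo,hi);cs,_=cv2.findContours(m,cv2.RETR_EXTERNAL,cv2.CHAIN_APPROX_NONE);out=[]
    for q in cs:
        if cv2.contourArea(q)>150: out.append(cv2.minAreaRect(q))
    return out
E
python3 - <<'E'
from h import *
t=grab("top");c=grab("wrist")
for r in blobs(t):print(np.round(r[0],1),np.round(r[1],1),round(r[2],1),"on z=.107",np.round(onplane(t,r[0],.107),3))
x0,y0=180,170
a=cv2.resize(t["pixels"][150:280,150:420,::-1],None,fx=2.2,fy=2.2);b=cv2.resize(c["pixels"][...,::-1],None,fx=.48,fy=.48)
o=np.zeros((a.shape[0]+b.shape[0],max(a.shape[1],b.shape[1]),3),np.uint8);o[:a.shape[0],:a.shape[1]]=a;o[a.shape[0]:,:b.shape[1]]=b;cv2.imwrite("pics/c3.png",o)
print(tool()[0]);goal([.5674,.0203,.2],-23.3);goal([.5674,.0203,.075],-23.3)
E
```

```text
[353.1 211.7] [38.  24.1] 24.9 on z=.107 [ 0.53  -0.056  0.107]
[225.9 203. ] [85.7  7.7] 34.9 on z=.107 [0.543 0.219 0.107]
[316.5 194. ] [34.9 24.6] 26.6 on z=.107 [0.567 0.024 0.107]
[468.7 192.8] [59.4 51.2] 4.4 on z=.107 [ 0.576 -0.307  0.107]
[0.53537024 0.29984585 0.18134005]
shift mm [-167. -227.  -19.] twist 1.458
shift mm [-166. -227.  106.] twist 1.458
```

View pics/c3.png

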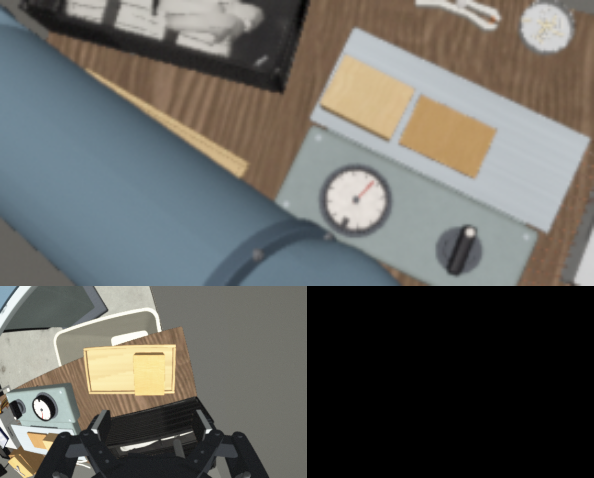

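Cedar lies in the tray's right end, flat; cube and thin piece are unmoved on the pan. Next the cube.

>>> {"method": "step_arm", "body": {"commands": [[[0.085,-0.015,-0.02,0,0.12],[0.085,-0.035,-0.045,0,0.24],[0.085,-0.055,-0.075,0,0.36],[0.085,-0.075,-0.1,0,0.48],[0.085,-0.095,-0.13,0,0.6],[0.085,-0.115,-0.155,0,0.72],[0.085,-0.135,-0.185,0,0.84],[0.085,-0.155,-0.21,0,0.96]]]}}

```text
time: 6.93
eef_pos: [0.563, 0.0364, 0.1765]
tool_rot: [-0.001, 0.676, 0.737, -0.001]
ft_force: [0.5, -0.0, 1.2]
gripper_width: 0.0848
gripper_force: 0.0
```

Run:
```python
from h import *
goal([.567,.022,.185],-23.7);print(tool()[0],tool()[2]["joint_pos"])
```

```text
shift mm [-15.   3.  -8.] twist 0.499
[0.56295868 0.03644586 0.17652417] [ 0.26731037  0.51951529 -0.54692693  1.7908474   0.32947983  0.92629483
 -0.33713434]
```

>>> {"method": "step_arm", "body": {"commands": [[[0.085,-0.005,0.001,0,0.12],[0.085,-0.01,0.002,0,0.24],[0.085,-0.015,0.003,0,0.36],[0.085,-0.015,0.003,0,0.48],[0.085,-0.015,0.003,0,0.5],[0.085,-0.015,0.003,0,0.5]]]}}

```text
time: 7.43
eef_pos: [0.5678, 0.0246, 0.177]
tool_rot: [-0.0, 0.835, 0.55, -0.001]
ft_force: [0.8, -0.5, 0.6]
gripper_width: 0.0849
gripper_force: 0.0
```

Run:
```python
from h import *
c=grab("wrist");t=grab("top");p,R,s=tool();print(p)
m=wood(c,(9,70,120));cs,_=cv2.findContours(m,cv2.RETR_EXTERNAL,cv2.CHAIN_APPROX_NONE)
for q in cs:
    if cv2.contourArea(q)>1500:
        r=cv2.minAreaRect(q);b=cv2.boxPoints(r);print(np.round(r[0]),np.round(r[1]),r[2],[np.round(onplane(c,x,.105,1)[:2],3) for x in b])
print("tcp px",proj(c,[.567,.022,.105],1));goal([.567,.022,.079],-23.7)
```

```text
[0.5681286  0.02490782 0.17749131]
[316. 243.] [ 76. 170.] 2.602562189102173 [array([ 0.488, -0.064]), array([0.562, 0.073]), array([0.611, 0.049]), array([ 0.551, -0.095])]
[299. 133.] [426. 269.] 35.3192024230957 [array([0.375, 0.203]), array([0.588, 0.296]), array([ 0.778, -0.002]), array([ 0.576, -0.168])]
tcp px [315.84681948 215.68279692]
shift mm [-3.  0. 98.] twist 0.009
```

>>> {"method": "step_arm", "body": {"commands": [[[0.085,-0.002,0,0.04,0.005],[0.085,-0.002,0,0.08,0.005],[0.085,-0.002,0,0.101,0.005],[0.085,-0.002,0,0.101,0.005],[0.045,-0.002,0,0.101,0.005],[0.045,-0.002,0,0.101,0.005],[0.045,-0.002,0,0.101,0.005],[0.045,-0.002,0,0.101,0.005]]]}}

```text
time: 8.2
eef_pos: [0.5694, 0.0232, 0.0792]
tool_rot: [0.001, 0.837, 0.547, 0.002]
ft_force: [-0.3, -0.2, -0.1]
gripper_width: 0.0548
gripper_force: 65.4
```

>>> {"method": "step_arm", "body": {"commands": [[[0.045,0,0,0,0],[0.045,0,0,0,0],[0.045,0,0,-0.02,0],[0.045,0,0,-0.06,0],[0.045,0,0,-0.09,0],[0.045,0,0,-0.1,0]]]}}

```text
time: 8.7
eef_pos: [0.5701, 0.0232, 0.1819]
tool_rot: [0.002, 0.837, 0.547, 0.003]
ft_force: [0.8, -0.3, -0.8]
gripper_width: 0.0553
gripper_force: 65.3
```

Run:
```python
from h import *
goal([.487,.219,.18],60.6)
```

```text
shift mm [ 146. -155.    1.] twist -1.471
```

>>> {"method": "step_arm", "body": {"commands": [[[0.045,0.015,-0.015,0,-0.12],[0.045,0.03,-0.035,0,-0.24],[0.045,0.05,-0.05,0,-0.36],[0.045,0.065,-0.07,0,-0.48],[0.045,0.085,-0.09,0,-0.6],[0.045,0.1,-0.105,0,-0.72],[0.045,0.12,-0.125,0,-0.84],[0.045,0.135,-0.145,0,-0.96]]]}}

```text
time: 9.37
eef_pos: [0.4885, 0.2058, 0.1769]
tool_rot: [-0.0, 0.487, 0.873, -0.0]
ft_force: [-1.0, 1.0, -0.9]
gripper_width: 0.0551
gripper_force: 65.4
```

Run:
```python
from h import *
goal([.487,.219,.08],60.6)
```

```text
shift mm [12.  6. 97.] twist -0.505
```

>>> {"method": "step_arm", "body": {"commands": [[[0.045,0.003,0.001,0,-0.12],[0.045,0.006,0.003,0,-0.24],[0.045,0.009,0.004,0.02,-0.36],[0.045,0.012,0.006,0.05,-0.48],[0.045,0.012,0.006,0.08,-0.505],[0.045,0.012,0.006,0.1,-0.505],[0.045,0.012,0.006,0.1,-0.505],[0.045,0.012,0.006,0.1,-0.505]]]}}

```text
time: 10.03
eef_pos: [0.4871, 0.2176, 0.0765]
tool_rot: [-0.001, 0.256, 0.967, -0.001]
ft_force: [-0.4, 0.3, -1.1]
gripper_width: 0.0552
gripper_force: 65.3
```

Run:
```python
from h import *
c=grab("wrist","w4");goal([.487,.219,.02],60.6);print(tool()[2]["gripper_width"])
```

```text
shift mm [ 1.  0. 58.] twist -0.006
0.05566066229056655
```

View pics/w4.png

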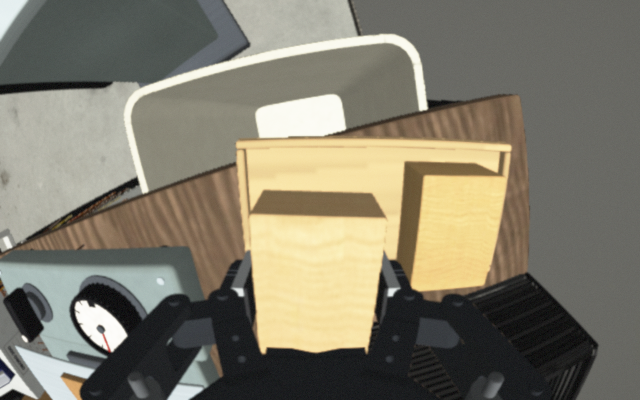

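Cedar at (455,225) lies flat by the right wall; the cube is held above the left half with clear gaps. Lower it.

>>> {"method": "step_arm", "body": {"commands": [[[0.045,0.001,0,0.03,0],[0.045,0.001,0,0.05,0],[0.045,0.001,0,0.058,0],[0.045,0.001,0,0.06,0],[0.045,0.001,0,0.062,0],[0.045,0.001,0,0.063,0],[0.045,0.001,0,0.063,0]]]}}

```text
time: 10.67
eef_pos: [0.4881, 0.2189, 0.0154]
tool_rot: [0.001, 0.257, 0.967, 0.001]
ft_force: [0.1, -0.7, -1.0]
gripper_width: 0.0558
gripper_force: 42.9
```

>>> {"method": "step_arm", "body": {"commands": [[[0.045,0,0,0.003,0],[0.045,0,0,0.003,0],[0.045,0,0,0.003,0]]]}}

```text
time: 10.92
eef_pos: [0.4883, 0.219, 0.0126]
tool_rot: [0.001, 0.257, 0.967, 0.001]
ft_force: [-1.1, -1.0, 7.2]
gripper_width: 0.0553
gripper_force: 68.7
```

>>> {"method": "step_arm", "body": {"commands": [[[0.066,0,0,0,0],[0.066,0,0,0,0],[0.066,0,0,-0.01,0],[0.066,0,0,-0.04,0],[0.085,0,0,-0.08,0],[0.085,0,0,-0.12,0],[0.085,0,0,-0.16,0],[0.085,0,0,-0.17,0]]]}}

```text
time: 11.58
eef_pos: [0.4895, 0.2207, 0.1877]
tool_rot: [0.003, 0.256, 0.967, 0.003]
ft_force: [0.4, 0.2, -0.0]
gripper_width: 0.085
gripper_force: 0.0
```

Run:
```python
from h import *
t=grab("top")
for r in blobs(t):
    if 300<r[0][0]<420:
        b=cv2.boxPoints(r);P=np.array([onplane(t,x,.083) for x in b]);print(np.round(r[0],1),np.round(r[1],1),r[2],"z.083",np.round(P.mean(0),4),np.round(np.linalg.norm(P-np.roll(P,1,0),axis=1),3),[round(float(np.degrees(np.arctan2(*(P[i]-P[i-1])[1::-1]))),1) for i in(1,2)])
goal([.53,-.054,.18],-23.7);print(tool()[0])
```

```text
[353.2 211.7] [38.  24.1] 24.775142669677734 z.083 [ 0.5326 -0.0583  0.083 ] [0.083 0.054 0.084 0.054] [-23.8, -113.9]
shift mm [-171. -218.    6.] twist 1.466
[0.48974895 0.22043432 0.18708508]
```

>>> {"method": "step_arm", "body": {"commands": [[[0.085,-0.015,-0.02,0,0.12],[0.085,-0.035,-0.045,0,0.24],[0.085,-0.055,-0.07,0,0.36],[0.085,-0.08,-0.1,0,0.48],[0.085,-0.1,-0.13,0,0.6],[0.085,-0.12,-0.155,0,0.72],[0.085,-0.14,-0.18,0,0.84],[0.085,-0.16,-0.205,0,0.96]]]}}

```text
time: 12.3
eef_pos: [0.5239, -0.0406, 0.1808]
tool_rot: [-0.0, 0.676, 0.737, -0.0]
ft_force: [0.7, 0.2, -0.4]
gripper_width: 0.0847
gripper_force: 0.0
```

Run:
```python
from h import *
goal([.5326,-.0583,.18],-23.8)
```

```text
shift mm [-18.   7.   1.] twist 0.501
```

>>> {"method": "step_arm", "body": {"commands": [[[0.085,-0.01,0.004,0,0.12],[0.085,-0.018,0.007,0,0.24],[0.085,-0.018,0.007,0,0.36],[0.085,-0.018,0.007,0,0.48],[0.085,-0.018,0.007,0,0.5],[0.085,-0.018,0.007,0,0.5],[0.085,-0.018,0.007,0,0.5]]]}}

```text
time: 12.88
eef_pos: [0.5328, -0.0559, 0.181]
tool_rot: [-0.0, 0.835, 0.551, -0.0]
ft_force: [-1.2, 0.5, 0.8]
gripper_width: 0.0849
gripper_force: 0.0
```

Run:
```python
from h import *
t=grab("top");s=grab("scene");c=grab("wrist");p,R,_=tool()
# thin-piece blob in wrist view, height from top/wrist and wrist/scene centres
m=wood(c,(9,90,100));cs,_=cv2.findContours(m,cv2.RETR_EXTERNAL,cv2.CHAIN_APPROX_NONE)
for q in cs:
    r=cv2.minAreaRect(q)
    if cv2.contourArea(q)>1500 and 240<r[0][0]<390:
        print(np.round(r[0],1),np.round(r[1]),r[2]);
        for z in (.07,.08,.09):
            P=np.array([onplane(c,x,z,1) for x in cv2.boxPoints(r)]);print(z,np.round(P.mean(0),4),np.round(np.linalg.norm(P-np.roll(P,1,0),axis=1),3)[:2])
print(proj(c,[.5326,-.0583,.083],1));goal([.5326,-.0583,.18],-23.8)
cv2.imwrite("pics/w5.png",c["pixels"][...,::-1])
```

```text
[317.5 203. ] [96. 67.] 90.0
0.07 [ 0.5315 -0.0644  0.07  ] [0.09  0.056]
0.08 [ 0.5328 -0.0611  0.08  ] [0.086 0.054]
0.09 [ 0.5341 -0.0579  0.09  ] [0.083 0.052]
[297.5 150.5] [301. 343.] 90.0
0.07 [ 0.5238 -0.0186  0.07  ] [0.326 0.312]
0.08 [ 0.5254 -0.0172  0.08  ] [0.313 0.299]
0.09 [ 0.527  -0.0157  0.09  ] [0.301 0.287]
[316.04420366 203.9104367 ]
shift mm [-2.  1.  1.] twist 0.009
```

View pics/w5.png

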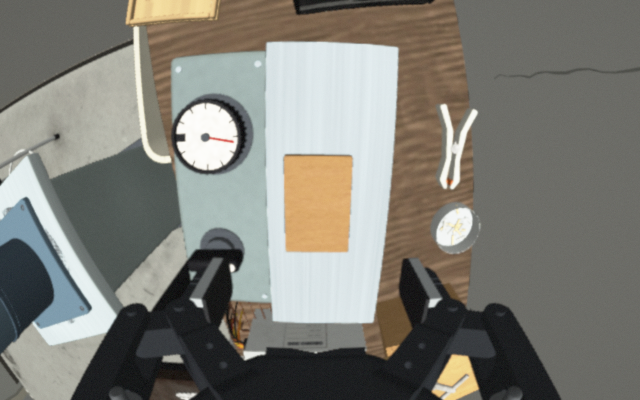

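Only the thin piece (317,203) remains on the pan, flat. Descend low with a 70 mm opening.

>>> {"method": "step_arm", "body": {"commands": [[[0.07,-0.002,0.001,0.04,0.009],[0.07,-0.002,0.001,0.08,0.009],[0.07,-0.002,0.001,0.1,0.009],[0.07,-0.002,0.001,0.109,0.009],[0.07,-0.002,0.001,0.109,0.009],[0.07,-0.002,0.001,0.109,0.009]]], "squeeze": 30}}

```text
time: 13.53
eef_pos: [0.5339, -0.0582, 0.0729]
tool_rot: [0.0, 0.838, 0.546, 0.0]
ft_force: [0.1, -0.3, 0.5]
gripper_width: 0.0701
gripper_force: 0.0
```

>>> {"method": "step_arm", "body": {"commands": [[[0.045,0,0,0,0],[0.045,0,0,0,0],[0.045,0,0,0,0],[0.045,0,0,0,0],[0.045,0,0,0,0]]]}}

```text
time: 13.95
eef_pos: [0.5341, -0.0584, 0.0731]
tool_rot: [0.001, 0.838, 0.545, 0.001]
ft_force: [0.9, -0.4, 1.0]
gripper_width: 0.0535
gripper_force: 35.6
```

>>> {"method": "step_arm", "body": {"commands": [[[0.045,0,0,0,0],[0.045,0,0,-0.01,0],[0.045,0,0,-0.04,0],[0.045,0,0,-0.08,0],[0.045,0,0,-0.11,0],[0.045,0,0,-0.11,0]]], "squeeze": 50}}

```text
time: 14.45
eef_pos: [0.5369, -0.0582, 0.1887]
tool_rot: [0.003, 0.838, 0.545, 0.004]
ft_force: [1.7, 0.4, 0.3]
gripper_width: 0.053
gripper_force: 55.4
```

Run:
```python
from h import *
c=grab("wrist","w6");print(tool()[2]["gripper_width"]);goal([.534,.299,.18],60.6)
b=cv2.resize(c["pixels"][150:400,150:490,::-1],None,fx=1.2,fy=1.2);cv2.imwrite("pics/w6.png",b)
```

```text
0.052890658648868244
shift mm [ 326. -146.    6.] twist -1.475
```

View pics/w6.png

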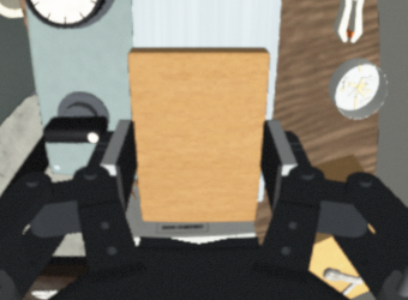

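Thin piece held flat and square. Carry it to the cedar block.

>>> {"method": "step_arm", "body": {"commands": [[[0.045,0.03,-0.013,0,-0.11],[0.045,0.065,-0.03,0,-0.23],[0.045,0.1,-0.045,0,-0.35],[0.045,0.135,-0.06,0,-0.47],[0.045,0.17,-0.075,0,-0.59],[0.045,0.205,-0.09,0,-0.71],[0.045,0.24,-0.107,0,-0.83],[0.045,0.275,-0.123,0,-0.95]]]}}

```text
time: 15.17
eef_pos: [0.5309, 0.2441, 0.1814]
tool_rot: [-0.001, 0.493, 0.87, -0.001]
ft_force: [0.3, -0.2, -0.6]
gripper_width: 0.053
gripper_force: 55.4
```

Run:
```python
from h import *
goal([.534,.299,.10],60.6);print(tool()[2]["gripper_width"])
```

```text
shift mm [46. 31. 81.] twist -0.519
0.053016391780912865
```

>>> {"method": "step_arm", "body": {"commands": [[[0.045,0.015,0.01,0,-0.12],[0.045,0.03,0.02,0,-0.24],[0.045,0.046,0.031,0,-0.36],[0.045,0.046,0.031,0.02,-0.48],[0.045,0.046,0.031,0.05,-0.52],[0.045,0.046,0.031,0.08,-0.52],[0.045,0.046,0.031,0.08,-0.52],[0.045,0.046,0.031,0.08,-0.52]]]}}

```text
time: 15.83
eef_pos: [0.5339, 0.2972, 0.1007]
tool_rot: [-0.002, 0.256, 0.967, -0.002]
ft_force: [0.3, 0.8, 0.6]
gripper_width: 0.053
gripper_force: 55.4
```

Run:
```python
from h import *
goal([.534,.299,.055],60.6);print(tool()[2]["gripper_width"])
c=grab("wrist");cv2.imwrite("pics/w7.png",c["pixels"][100:400,100:540,::-1])
```

```text
shift mm [ 1.  2. 46.] twist -0.004
0.05296243804193208
```

View pics/w7.png

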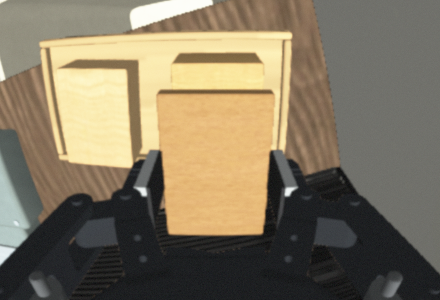

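Both blocks sit flat side by side; the thin piece is centred over the cedar. Lower.

>>> {"method": "step_arm", "body": {"commands": [[[0.045,0.001,0.001,0.03,0],[0.045,0.001,0.001,0.04,0],[0.045,0.001,0.001,0.046,0],[0.045,0.001,0.001,0.048,0],[0.045,0.001,0.001,0.05,0],[0.045,0.001,0.001,0.05,0]]]}}

```text
time: 16.38
eef_pos: [0.5356, 0.2999, 0.0531]
tool_rot: [0.0, 0.256, 0.967, 0.0]
ft_force: [0.8, -0.5, -0.3]
gripper_width: 0.0533
gripper_force: 55.4
```

>>> {"method": "step_arm", "body": {"commands": [[[0.045,0,0,0.002,0],[0.045,0,0,0.002,0]]]}}

```text
time: 16.55
eef_pos: [0.5354, 0.2998, 0.0507]
tool_rot: [0.0, 0.256, 0.967, 0.0]
ft_force: [-0.2, 0.5, 0.3]
gripper_width: 0.0532
gripper_force: 55.4
```

>>> {"method": "step_arm", "body": {"commands": [[[0.045,0,0,0.002,0],[0.045,0,0,0.002,0],[0.045,0,0,0.002,0]]]}}

```text
time: 16.8
eef_pos: [0.5356, 0.2999, 0.0501]
tool_rot: [0.001, 0.256, 0.967, 0.0]
ft_force: [-3.5, -2.9, 13.0]
gripper_width: 0.0532
gripper_force: 56.8
```

>>> {"method": "step_arm", "body": {"commands": [[[0.07,0,0,0,0],[0.07,0,0,0,0],[0.07,0,0,0,0],[0.07,0,0,-0.02,0],[0.07,0,0,-0.05,0],[0.07,0,0,-0.09,0],[0.07,0,0,-0.13,0],[0.07,0,0,-0.13,0]]]}}

```text
time: 17.47
eef_pos: [0.5383, 0.3031, 0.186]
tool_rot: [0.004, 0.256, 0.967, 0.005]
ft_force: [0.5, 1.3, 0.1]
gripper_width: 0.0696
gripper_force: 0.0
```

Run:
```python
from h import *
goal([.42,-.077,.18],-113.8);print(tool()[0],tool()[2]["joint_pos"],tool()[2]["time"])
c=grab("wrist")
cv2.imwrite("pics/w8.png",c["pixels"][50:400,100:540,::-1])
```

```text
shift mm [ -85. -389.    2.] twist -0.102
[0.53827591 0.30313226 0.18604352] [-0.03293907  0.66425075 -0.80801839  1.64387148  0.53872371  1.05665548
  0.0509563 ] 17.4667
```

View pics/w8.png

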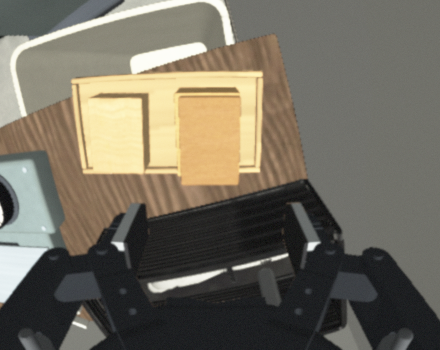

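Thin piece lies on the cedar (to be verified later). Move above the knob, turning toward heading −114° so that the opening turn stays within the last joint's range.

>>> {"method": "step_arm", "body": {"commands": [[[0.085,-0.01,-0.04,0,0.12],[0.085,-0.02,-0.08,0,0.24],[0.085,-0.025,-0.115,0,0.36],[0.085,-0.035,-0.155,0,0.48],[0.085,-0.04,-0.19,0,0.6],[0.085,-0.05,-0.23,0,0.72],[0.085,-0.06,-0.27,0,0.84],[0.085,-0.065,-0.3,0,0.96]]]}}

```text
time: 18.18
eef_pos: [0.4413, 0.0031, 0.1773]
tool_rot: [-0.0, 0.677, 0.736, -0.001]
ft_force: [1.2, 0.3, 0.5]
gripper_width: 0.0854
gripper_force: 0.0
```

Run:
```python
from h import *
goal([.42,-.077,.18],-113.8);p,R,s=tool();print(p,np.round(s["joint_pos"],2),np.degrees(np.arctan2(R[1,1],R[0,1])))
```

```text
shift mm [-78. -28.  -3.] twist -1.071
[0.44131051 0.00305021 0.17728188] [ 0.44  0.33 -0.64  2.09  0.28  0.81 -0.28] 4.831010904032635
```

>>> {"method": "step_arm", "body": {"commands": [[[0.085,-0.02,-0.007,0,0.12],[0.085,-0.04,-0.014,0,0.24],[0.085,-0.06,-0.02,0,0.36],[0.085,-0.078,-0.028,0,0.48],[0.085,-0.078,-0.028,0,0.6],[0.085,-0.078,-0.028,0,0.72],[0.085,-0.078,-0.028,0,0.84],[0.085,-0.078,-0.028,0,0.96]]]}}

```text
time: 18.85
eef_pos: [0.4217, -0.0737, 0.1774]
tool_rot: [-0.0, 0.94, 0.342, -0.001]
ft_force: [-0.5, 0.4, -0.7]
gripper_width: 0.085
gripper_force: 0.0
```

Run:
```python
from h import *
goal([.42,-.077,.18],-113.8);p,R,s=tool();print(p,np.round(s["joint_pos"],2),np.degrees(np.arctan2(R[1,1],R[0,1])))
```

```text
shift mm [-3.  1. -3.] twist 1.113
[ 0.42169748 -0.07368714  0.17739348] [ 0.45  0.27 -0.43  2.13  0.16  0.78 -0.96] -50.04501611330082
```

>>> {"method": "step_arm", "body": {"commands": [[[0.085,0,0,0,0.12],[0.085,0,0,0,0.24],[0.085,0,0,0,0.36],[0.085,0,0,0,0.48],[0.085,0,0,0,0.6],[0.085,0,0,0,0.72],[0.085,0,0,0,0.84],[0.085,0,0,0,0.96]]]}}

```text
time: 19.52
eef_pos: [0.4217, -0.0735, 0.1774]
tool_rot: [0.0, 0.991, -0.131, -0.001]
ft_force: [-0.2, 0.2, -0.2]
gripper_width: 0.085
gripper_force: 0.0
```

>>> {"method": "step_arm", "body": {"commands": [[[0.05,-0.003,0,0,0.12],[0.05,-0.003,0,0,0.153],[0.05,-0.003,0,0,0.153],[0.05,-0.003,0,0,0.153]]]}}

```text
time: 19.85
eef_pos: [0.4191, -0.0727, 0.1777]
tool_rot: [0.0, 0.979, -0.202, -0.001]
ft_force: [-0.1, -0.1, -0.4]
gripper_width: 0.0499
gripper_force: 0.0
```

Run:
```python
from h import *
t=grab("top","t9");c=grab("wrist");p,R,s=tool();print(p,np.round(s["joint_pos"],2),np.degrees(np.arctan2(R[1,1],R[0,1])))
goal([.42,-.077,.12],-113.8);print("knob px",proj(c,[.42,-.077,.086],1),"dial px",proj(c,[.468,.03,.074],1))
a=c["pixels"][...,::-1][100:400,180:460];b=cv2.resize(t["pixels"][165:285,150:310,::-1],None,fx=3,fy=3,interpolation=cv2.INTER_CUBIC)[:,:]
b=cv2.resize(b,(400,300));cv2.imwrite("pics/c9.png",np.hstack([a,b]))
```

```text
[ 0.41935254 -0.07272553  0.17790663] [ 0.27  0.25 -0.24  2.14  0.08  0.76 -1.99] -113.37133257671736
shift mm [ 2.  4. 58.] twist 0.007
knob px [319.61029738 201.14588866] dial px [187.41227236 195.12348327]
```

View pics/c9.png

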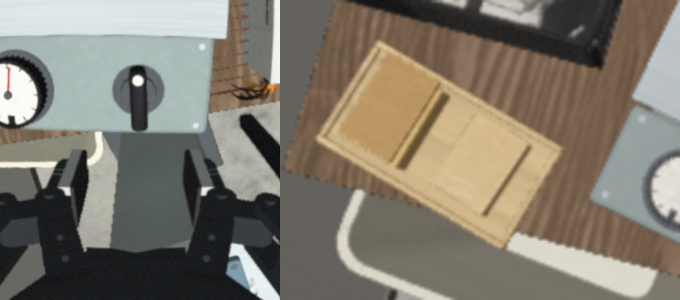

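Left: knob bar vertical at wrist px ≈(319,199), matching prediction (319.6,201), home position. Right: tray holds the cube and, on the cedar, the thin piece, all flat. Pinch the knob.

>>> {"method": "step_arm", "body": {"commands": [[[0.05,0.002,0.004,0.04,0.007],[0.05,0.002,0.004,0.08,0.007],[0.05,0.002,0.004,0.11,0.007],[0.05,0.002,0.004,0.121,0.007],[0.05,0.002,0.004,0.121,0.007],[0.05,0.002,0.004,0.121,0.007]]], "squeeze": 40}}

```text
time: 20.45
eef_pos: [0.4196, -0.0771, 0.057]
tool_rot: [-0.0, 0.978, -0.206, -0.001]
ft_force: [0.2, -0.2, 1.1]
gripper_width: 0.05
gripper_force: 0.0
```

>>> {"method": "step_arm", "body": {"commands": [[[0.005,0,0,0,0],[0.005,0,0,0,0],[0.005,0,0,0,0],[0.005,0,0,0,0],[0.005,0,0,0,0],[0.005,0,0,0,0],[0.005,0,0,0,0]]]}}

```text
time: 21.03
eef_pos: [0.4223, -0.0766, 0.0603]
tool_rot: [-0.0, 0.979, -0.206, 0.003]
ft_force: [-3.8, 3.7, 26.5]
gripper_width: 0.0131
gripper_force: 49.1
```

Tips are pressing on something below (26 N); loosen, raise 5 mm, regrip.

>>> {"method": "step_arm", "body": {"commands": [[[0.03,0,0,-0.002,0],[0.03,0,0,-0.006,0],[0.03,0,0,-0.006,0],[0.005,0,0,-0.006,0],[0.005,0,0,-0.006,0],[0.005,0,0,-0.006,0],[0.005,0,0,-0.006,0],[0.005,0,0,-0.006,0]]]}}

```text
time: 21.7
eef_pos: [0.4209, -0.0761, 0.064]
tool_rot: [-0.001, 0.979, -0.206, 0.001]
ft_force: [-0.7, 4.1, 11.1]
gripper_width: 0.0133
gripper_force: 39.9
```

>>> {"method": "step_arm", "body": {"commands": [[[0.005,0,0,-0.001,0],[0.005,0,0,-0.001,0],[0.005,0,0,-0.001,-0.06],[0.005,0,0,-0.001,-0.12],[0.005,0,0,-0.001,-0.18],[0.005,0,0,-0.001,-0.24],[0.005,0,0,-0.001,-0.3],[0.005,0,0,-0.001,-0.36]]], "squeeze": 100}}

```text
time: 22.37
eef_pos: [0.4211, -0.0756, 0.0643]
tool_rot: [-0.001, 1.0, -0.026, 0.001]
ft_force: [3.6, 5.5, -3.8]
gripper_width: 0.0117
gripper_force: 100.1
```

```bash
cat >> h.py <<'E'
def st():
    p,R,s=tool();print("p",np.round(p,4),"head",round(float(np.degrees(np.arctan2(R[1,1],R[0,1]))),1),"F",np.round(s["ft_force"],1),"M",np.round(s["torque"],2),"w",round(float(s["gripper_width"]),4),"g",round(float(s["gripper_force"]),1),"q",np.round(s["joint_pos"],2),"t",s["time"])
E
python3 -c "from h import *;st()"
```

```text
p [ 0.4211 -0.0756  0.0643] head -93.0 F [ 3.6  5.5 -3.8] M [ 1.18 -0.72  0.02] w 0.0117 g 100.1 q [ 0.31  0.48 -0.28  2.2   0.27  0.49 -1.8 ] t 22.3667
```

>>> {"method": "step_arm", "body": {"commands": [[[0.005,0,0,0,-0.12],[0.005,0,0,0,-0.24],[0.005,0,0,0,-0.36],[0.005,0,0,0,-0.48],[0.005,0,0,0,-0.6],[0.005,0,0,0,-0.72],[0.005,0,0,0,-0.84],[0.005,0,0,0,-0.96]]]}}

```text
time: 23.03
eef_pos: [0.4205, -0.0742, 0.0642]
tool_rot: [-0.001, 0.898, 0.44, 0.002]
ft_force: [-0.4, 10.3, -0.5]
gripper_width: 0.0117
gripper_force: 100.4
```

>>> {"method": "step_arm", "body": {"commands": [[[0.005,0,0,0,-0.08],[0.005,0,0,0,-0.14],[0.005,0,0,0,-0.14],[0.005,0,0,0,-0.14]]]}}

```text
time: 23.37
eef_pos: [0.4203, -0.074, 0.0642]
tool_rot: [-0.001, 0.866, 0.5, 0.002]
ft_force: [0.2, 10.2, 1.2]
gripper_width: 0.0113
gripper_force: 100.9
```

```bash
python3 -c "from h import *;st()"
```

```text
p [ 0.4203 -0.074   0.0642] head -30.0 F [ 0.2 10.2  1.2] M [ 2.03  0.01 -0.  ] w 0.0113 g 100.9 q [ 0.54  0.53 -0.56  2.19  0.52  0.55 -0.94] t 23.3667
```

>>> {"method": "step_arm", "body": {"commands": [[[0.04,0,0,0,0],[0.04,0,0,0,0],[0.04,0,0,0,0],[0.04,0,0,-0.03,0],[0.04,0,0,-0.07,0],[0.06,0,0,-0.11,0],[0.085,0,0,-0.13,0],[0.085,0,0,-0.13,0]]]}}

```text
time: 24.03
eef_pos: [0.4227, -0.0781, 0.1984]
tool_rot: [0.003, 0.867, 0.498, 0.002]
ft_force: [0.9, -0.2, 0.3]
gripper_width: 0.0744
gripper_force: 0.0
```

Run:
```python
from h import *
st();goal([.468,.030,.18],66.2)
c=grab("wrist");t=grab("top")
cv2.imwrite("pics/t10.png",t["pixels"][...,::-1]);cv2.imwrite("pics/w10.png",c["pixels"][...,::-1])
print(proj(c,[.468,.03,.074],1))
# bright face blob -> dial centre
for cam,f in((c,1),(t,0)):
    hsv=cv2.cvtColor(cam["pixels"],cv2.COLOR_RGB2HSV);u,v=proj(cam,[.468,.03,.072],f)
    m=cv2.inRange(hsv,(0,0,170),(180,60,255))
    cs,_=cv2.findContours(m,cv2.RETR_EXTERNAL,cv2.CHAIN_APPROX_NONE)
    for q in cs:
        if cv2.contourArea(q)>60:
            (x,y),r=cv2.minEnclosingCircle(q)
            if np.hypot(x-u,y-v)<45: print(f,(x,y),r,cv2.contourArea(q),onplane(cam,(x,y),.072,f))
```

```text
p [ 0.4227 -0.0781  0.1984] head -30.3 F [ 0.9 -0.2  0.3] M [ 0.01 -0.02 -0.01] w 0.0744 g 0.0 q [ 0.73  0.29 -0.74  2.1   0.26  0.84 -0.7 ] t 24.0333
shift mm [116. -15.  18.] twist 1.458
[295.88180263  61.31188518]
0 (311.3116455078125, 240.41136169433594) 13.139039993286133 485.0 [0.46779606 0.03285821 0.072     ]
```

>>> {"method": "step_arm", "body": {"commands": [[[0.085,0.02,-0.002,0,-0.12],[0.085,0.04,-0.005,0,-0.24],[0.085,0.06,-0.007,0,-0.36],[0.085,0.08,-0.01,0,-0.48],[0.085,0.1,-0.013,0,-0.6],[0.085,0.116,-0.015,0,-0.72],[0.085,0.116,-0.015,0,-0.84],[0.085,0.116,-0.015,0,-0.96]]]}}

```text
time: 24.8
eef_pos: [0.4644, 0.0317, 0.1927]
tool_rot: [-0.001, 0.535, 0.845, -0.0]
ft_force: [-0.8, -0.9, 0.0]
gripper_width: 0.0847
gripper_force: 0.0
```

>>> {"method": "step_arm", "body": {"commands": [[[0.085,0,0,0,-0.12],[0.085,0,0,0,-0.2],[0.085,0,0,0,-0.2],[0.085,0,0,0,-0.2],[0.085,0,0,0,-0.2]]]}}

```text
time: 25.22
eef_pos: [0.4647, 0.0305, 0.1935]
tool_rot: [-0.001, 0.453, 0.891, -0.0]
ft_force: [0.6, 0.3, 0.4]
gripper_width: 0.0852
gripper_force: 0.0
```

```bash
cat > dial.py <<'E'
from h import *
def dial(c,zf=.071,f=1,guess=(.468,.031),verb=True):
    # rectify the face plane to a top-down map 0.25 mm/px, world axes
    hsv=cv2.cvtColor(c["pixels"],cv2.COLOR_RGB2HSV)
    u,v=proj(c,[*guess,zf],f);m=cv2.inRange(hsv,(0,0,150),(180,70,255))
    cs,_=cv2.findContours(m,cv2.RETR_EXTERNAL,cv2.CHAIN_APPROX_NONE);best=None
    for q in cs:
        if cv2.contourArea(q)>150:
            P=np.array([onplane(c,x,zf,f)[:2] for x in q[:,0].astype(float)]);(x,y),r=cv2.minEnclosingCircle((P*1000).astype(np.float32))
            if np.hypot(x/1000-guess[0],y/1000-guess[1])<.015 and 20<r<33: best=(x/1000,y/1000,r)
    if best is None: print("no face");return
    cx,cy,r=best
    th=np.radians(np.arange(0,360,1.));
    def samp(rad):
        px=np.array([proj(c,[cx+rad*np.cos(a),cy+rad*np.sin(a),zf],f) for a in th],np.float32)
        return cv2.remap(c["pixels"],px[:,0].reshape(1,-1),px[:,1].reshape(1,-1),cv2.INTER_LINEAR)[0].astype(float)
    rr=np.arange(.008,.021,.001);A=np.mean([samp(x) for x in rr],0);red=A[:,0]-A[:,1]
    k=np.clip(red-.5*red.max(),0,None);n=np.angle(np.sum(k*np.exp(1j*th)))
    rr=np.arange(.0215,.0285,.001);B=np.mean([samp(x) for x in rr],0).max(1)
    B=cv2.GaussianBlur(np.tile(B,3).reshape(1,-1),(0,0),4)[0][360:720];d=B.max()-B
    k=np.clip(d-.6*d.max(),0,None);z=np.angle(np.sum(k*np.exp(1j*th)))
    if verb: print("centre",round(cx,4),round(cy,4),"r",round(r,1),"needle",round(np.degrees(n),1),"zero",round(np.degrees(z),1),"diff n-z",round(np.degrees((n-z+np.pi)%(2*np.pi)-np.pi),1),"peakconc",round(float(abs(np.sum(k*np.exp(1j*th)))/k.sum()),3))
    return n,z,cx,cy
if __name__=="__main__":
    st();c=grab("wrist");cv2.imwrite("pics/wd.png",c["pixels"][...,::-1]);dial(c);dial(grab("top"),f=0)
E
python3 dial.py
```

```text
p [0.4647 0.0305 0.1935] head 36.1 F [0.6 0.3 0.4] M [ 0.01  0.03 -0.01] w 0.0852 g 0.0 q [ 0.65  0.46 -1.    2.    0.48  0.94  0.03] t 25.2167
no face
no face
```

Run:
```python
from h import *
c=grab("wrist");print(proj(c,[.468,.031,.071],1));u,v=proj(c,[.468,.031,.071],1).astype(int)
hsv=cv2.cvtColor(c["pixels"],cv2.COLOR_RGB2HSV)
print(hsv[v,u-40:u+44:6].tolist())
m=cv2.inRange(hsv,(0,0,150),(180,70,255))
cs,_=cv2.findContours(m,cv2.RETR_EXTERNAL,cv2.CHAIN_APPROX_NONE)
for q in cs:
    if cv2.contourArea(q)>150:
        P=np.array([onplane(c,x,.071,1)[:2] for x in q[:,0].astype(float)]);print(cv2.contourArea(q),cv2.minEnclosingCircle((P*1000).astype(np.float32)))
```

```text
[318.49970097 194.01716076]
[[87, 24, 192], [135, 9, 55], [26, 9, 229], [20, 3, 254], [30, 2, 254], [20, 3, 253], [22, 13, 219], [104, 24, 116], [23, 4, 253], [20, 3, 254], [20, 3, 252], [25, 6, 248], [23, 15, 150], [93, 23, 136]]
669.0 ((133.0682830810547, -850.325439453125), 164.08836364746094)
1175.0 ((456.9993591308594, -327.04559326171875), 65.76968383789062)
1876.0 ((250.5681610107422, -555.8628540039062), 129.89183044433594)
499.5 ((634.1696166992188, -57.714149475097656), 29.687410354614258)
166.5 ((198.25692749023438, -349.88507080078125), 44.729183197021484)
164.5 ((204.73818969726562, -245.83004760742188), 26.039148330688477)
838.5 ((653.1226196289062, 183.009033203125), 49.997032165527344)
271.0 ((674.19677734375, 272.5701599121094), 39.48322677612305)
641.5 ((409.3993225097656, 120.88166809082031), 33.67263412475586)
68729.5 ((338.3375549316406, -15.870002746582031), 315.0506896972656)
```

```bash
sed -i 's/(0,0,150),(180,70,255)/(0,0,215),(180,22,255)/' dial.py; python3 dial.py
```

```text
p [0.4651 0.0306 0.1941] head 36.2 F [ 1.1 -0.8  0.6] M [ 0.01  0.06 -0.02] w 0.085 g 0.0 q [ 0.65  0.46 -1.    2.    0.48  0.94  0.03] t 25.3667
centre 0.4676 0.0312 r 28.9 needle -33.1 zero 155.1 diff n-z 171.8 peakconc 0.998
no face
```

Run:
```python
import cv2
a=cv2.imread("pics/wd.png");cv2.imwrite("pics/wdc.png",cv2.resize(a[140:250,250:400],None,fx=4,fy=4,interpolation=cv2.INTER_CUBIC))
```

```text
(no output)
```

View pics/wdc.png

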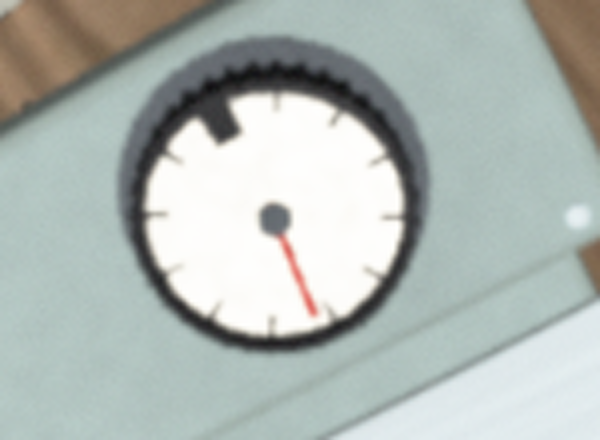

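The face is clear: zero bar at crop (222,120), needle tip at (315,315), centre (275,218) — needle − zero ≈ +172…174°, agreeing with the code. Turn the bezel anticlockwise in three strokes of ~57°.

>>> {"method": "step_arm", "body": {"commands": [[[0.085,-0.001,0.002,0.04,0],[0.085,-0.001,0.002,0.08,0],[0.085,-0.001,0.002,0.115,0],[0.085,-0.001,0.002,0.138,0],[0.085,-0.001,0.002,0.139,0],[0.085,-0.001,0.002,0.139,0]]], "squeeze": 30}}

```text
time: 25.97
eef_pos: [0.4668, 0.0313, 0.0549]
tool_rot: [-0.001, 0.452, 0.892, -0.0]
ft_force: [1.4, -0.1, 0.2]
gripper_width: 0.085
gripper_force: 0.0
```

>>> {"method": "step_arm", "body": {"commands": [[[0.055,0,0,0,0],[0.055,0,0,0,0],[0.055,0,0,0,0],[0.055,0,0,0,0]]]}}

```text
time: 26.3
eef_pos: [0.4683, 0.0308, 0.0572]
tool_rot: [0.001, 0.452, 0.892, 0.0]
ft_force: [-3.0, -0.5, 6.9]
gripper_width: 0.0647
gripper_force: 31.2
```

```bash
python3 -c "from h import *;st()"
```

```text
p [0.4683 0.0308 0.0572] head 36.2 F [-3.  -0.5  6.9] M [-0.23  0.67  0.01] w 0.0647 g 31.2 q [ 0.46  0.67 -0.78  2.08  0.75  0.69 -0.19] t 26.3
```

>>> {"method": "step_arm", "body": {"commands": [[[0.055,0,0,0,-0.12],[0.055,0,0,0,-0.24],[0.055,0,0,0,-0.36],[0.055,0,0,0,-0.48],[0.055,0,0,0,-0.6],[0.055,0,0,0,-0.72],[0.055,0,0,0,-0.84],[0.055,0,0,0,-0.96]]]}}

```text
time: 26.97
eef_pos: [0.4684, 0.0311, 0.0573]
tool_rot: [0.001, -0.014, 1.0, -0.0]
ft_force: [-2.6, 0.2, 4.8]
gripper_width: 0.0645
gripper_force: 32.7
```

>>> {"method": "step_arm", "body": {"commands": [[[0.055,0,0,0,-0.05],[0.055,0,0,0,-0.05],[0.085,0,0,0,-0.05],[0.085,0,0,0,-0.05],[0.085,0,0,-0.01,-0.05],[0.085,0,0,-0.04,-0.05],[0.085,0,0,-0.04,-0.05],[0.085,0,0,-0.04,-0.05]]]}}

```text
time: 27.63
eef_pos: [0.4689, 0.0311, 0.0972]
tool_rot: [0.002, -0.036, 0.999, -0.0]
ft_force: [0.4, -0.2, -0.1]
gripper_width: 0.0848
gripper_force: 0.0
```

```bash
python3 dial.py
```

```text
p [0.4689 0.0311 0.0972] head 94.1 F [ 0.4 -0.2 -0.1] M [-0.    0.   -0.04] w 0.0848 g 0.0 q [ 0.65  0.72 -1.06  2.06  0.84  0.88  0.75] t 27.6333
centre 0.467 0.0308 r 28.8 needle -29.3 zero -146.7 diff n-z 117.4 peakconc 0.998
no face
```

Bezel turned 58°. Second stroke.

>>> {"method": "step_arm", "body": {"commands": [[[0.085,0,0,0,0.12],[0.085,0,0,0,0.24],[0.085,0,0,0,0.36],[0.085,0,0,0,0.48],[0.085,0,0,0,0.6],[0.085,0,0,0,0.72],[0.085,0,0,0,0.84],[0.085,0,0,0,0.96]]]}}

```text
time: 28.4
eef_pos: [0.4669, 0.0309, 0.0947]
tool_rot: [-0.001, 0.432, 0.902, -0.0]
ft_force: [-1.0, 0.3, -0.3]
gripper_width: 0.0849
gripper_force: 0.0
```

>>> {"method": "step_arm", "body": {"commands": [[[0.085,0,0,0.02,0.05],[0.085,0,0,0.04,0.05],[0.085,0,0,0.041,0.05],[0.085,0,0,0.041,0.05],[0.055,0,0,0.041,0.05],[0.055,0,0,0.041,0.05],[0.055,0,0,0.041,0.05],[0.055,0,0,0.041,0.05]]]}}

```text
time: 29.07
eef_pos: [0.4679, 0.0312, 0.0553]
tool_rot: [0.001, 0.452, 0.892, 0.0]
ft_force: [-2.2, -0.2, 7.4]
gripper_width: 0.0647
gripper_force: 32.2
```

>>> {"method": "step_arm", "body": {"commands": [[[0.055,0,0,0,-0.12],[0.055,0,0,0,-0.24],[0.055,0,0,0,-0.36],[0.055,0,0,0,-0.48],[0.055,0,0,0,-0.6],[0.055,0,0,0,-0.72],[0.055,0,0,0,-0.84],[0.055,0,0,0,-0.96]]]}}

```text
time: 29.73
eef_pos: [0.4679, 0.0311, 0.0554]
tool_rot: [0.001, -0.014, 1.0, -0.0]
ft_force: [-2.5, 0.6, 6.8]
gripper_width: 0.0645
gripper_force: 33.2
```

>>> {"method": "step_arm", "body": {"commands": [[[0.055,0,0,0,-0.05],[0.055,0,0,0,-0.05],[0.085,0,0,0,-0.05],[0.085,0,0,0,-0.05],[0.085,0,0,-0.02,-0.05],[0.085,0,0,-0.06,-0.05],[0.085,0,0,-0.1,-0.05],[0.085,0,0,-0.1,-0.05]]]}}

```text
time: 30.4
eef_pos: [0.4711, 0.0325, 0.1602]
tool_rot: [0.005, -0.036, 0.999, 0.0]
ft_force: [0.9, 1.6, -0.7]
gripper_width: 0.0851
gripper_force: 0.0
```

```bash
python3 dial.py
```

```text
p [0.4711 0.0325 0.1602] head 94.1 F [ 0.9  1.6 -0.7] M [ 0.03 -0.08  0.03] w 0.0851 g 0.0 q [ 0.73  0.63 -1.16  2.02  0.71  0.97  0.84] t 30.4
centre 0.4674 0.0308 r 28.7 needle -30.2 zero -88.8 diff n-z 58.7 peakconc 0.998
no face
```

>>> {"method": "step_arm", "body": {"commands": [[[0.085,0,0,0,0.12],[0.085,0,0,0,0.24],[0.085,0,0,0,0.36],[0.085,0,0,0,0.48],[0.085,0,0,0,0.6],[0.085,0,0,0,0.72],[0.085,0,0,0,0.84],[0.085,0,0,0,0.96]]]}}

```text
time: 31.17
eef_pos: [0.4665, 0.0306, 0.1531]
tool_rot: [-0.001, 0.432, 0.902, -0.001]
ft_force: [-0.4, -0.8, 0.1]
gripper_width: 0.0847
gripper_force: 0.0
```

Run:
```python
from dial import *
st();goal([.4678,.031,.056],36.2);c=grab("wrist");dial(c)
```

```text
p [0.4665 0.0306 0.1531] head 38.8 F [-0.4 -0.8  0.1] M [ 0.02 -0.05  0.02] w 0.0847 g 0.0 q [ 0.59  0.52 -0.93  2.03  0.55  0.86  0.02] t 31.1667
shift mm [-1.  1. 97.] twist 0.045
centre 0.4673 0.0313 r 28.8 needle -33.1 zero -88.5 diff n-z 55.4 peakconc 0.998
```

>>> {"method": "step_arm", "body": {"commands": [[[0.085,-0.001,0.001,0.04,0.045],[0.085,-0.001,0.001,0.08,0.045],[0.085,-0.001,0.001,0.098,0.045],[0.085,-0.001,0.001,0.098,0.045],[0.055,-0.001,0.001,0.098,0.045],[0.055,-0.001,0.001,0.098,0.045],[0.055,-0.001,0.001,0.098,0.045],[0.055,-0.001,0.001,0.098,0.045]]]}}

```text
time: 31.88
eef_pos: [0.4684, 0.0306, 0.0572]
tool_rot: [0.0, 0.45, 0.893, -0.0]
ft_force: [-3.9, -0.4, 2.9]
gripper_width: 0.0645
gripper_force: 34.7
```

>>> {"method": "step_arm", "body": {"commands": [[[0.055,0,0,0,-0.12],[0.055,0,0,0,-0.24],[0.055,0,0,0,-0.36],[0.055,0,0,0,-0.48],[0.055,0,0,0,-0.6],[0.055,0,0,0,-0.72],[0.055,0,0,0,-0.84],[0.055,0,0,0,-0.96]]]}}

```text
time: 32.55
eef_pos: [0.4687, 0.0311, 0.0572]
tool_rot: [0.0, -0.017, 1.0, 0.0]
ft_force: [-4.7, 0.7, 1.1]
gripper_width: 0.0648
gripper_force: 34.6
```

>>> {"method": "step_arm", "body": {"commands": [[[0.055,0,0,0,-0.03],[0.055,0,0,0,-0.03],[0.085,0,0,0,-0.03],[0.085,0,0,0,-0.03],[0.085,0,0,-0.02,-0.03],[0.085,0,0,-0.06,-0.03],[0.085,0,0,-0.1,-0.03],[0.085,0,0,-0.1,-0.03]]]}}

```text
time: 33.22
eef_pos: [0.4734, 0.0324, 0.1626]
tool_rot: [0.005, -0.028, 1.0, 0.0]
ft_force: [1.4, 0.3, 0.7]
gripper_width: 0.0849
gripper_force: 0.0
```

```bash
python3 dial.py
```

```text
p [0.4734 0.0324 0.1626] head 93.2 F [1.4 0.3 0.7] M [ 0.05 -0.15 -0.03] w 0.0849 g 0.0 q [ 0.72  0.62 -1.15  2.01  0.7   0.97  0.84] t 33.2167
centre 0.4675 0.0308 r 28.7 needle -30.5 zero -32.8 diff n-z 2.3 peakconc 0.998
no face
```

Within a couple of degrees; refine the reading with a needle line fit (parallax-free direction).

```bash
cat > fit.py <<'E'
from dial import *
def fit(c,zf=.071,f=1):
    # world-plane patch, 0.2 mm/px
    n,z,cx,cy=dial(c,zf,f,verb=False);g=np.arange(-.033,.0331,.0002)
    X,Y=np.meshgrid(g,g);px=np.array([proj(c,[cx+a,cy+b,zf],f) for a,b in zip(X.ravel(),Y.ravel())],np.float32).reshape(*X.shape,2)
    I=cv2.remap(c["pixels"],px[...,0],px[...,1],cv2.INTER_CUBIC).astype(float)
    face=(I.min(2)>170).astype(np.uint8);cs,_=cv2.findContours(face,cv2.RETR_EXTERNAL,cv2.CHAIN_APPROX_NONE)
    h=cv2.convexHull(max(cs,key=cv2.contourArea));e=cv2.fitEllipse(h);ox,oy=g[0]+np.array(e[0])*.0002
    Xc,Yc=X-ox,Y-oy;r=np.hypot(Xc,Yc)
    w=np.clip(I[...,0]-I[...,1]-40,0,None)*(r<.03)
    m=w>0;P=np.stack([Xc[m],Yc[m]],1);ww=w[m];mu=np.average(P,0,ww);C=np.cov(P.T,aweights=ww);v=np.linalg.eigh(C)[1][:,1];v*=np.sign(v@mu)
    na=np.degrees(np.arctan2(v[1],v[0]));off=v[0]*mu[1]-v[1]*mu[0]
    k=((I.max(2)<110)&(r>.0205)&(r<.0255));th=np.arctan2(Yc,Xc)
    k&=np.abs(np.angle(np.exp(1j*(th-z))))<np.radians(16)
    za=np.degrees(np.arctan2(Yc[k].mean(),Xc[k].mean()))
    print("ellipse axes mm",np.round(np.array(e[1])*.2,1),"needle dir",round(na,2),"offset mm",round(off*1e3,2),"tip",np.round(r[m].max()*1e3,1),"zero",round(za,2),"n-z",round(na-za,2),"npx",k.sum())
if __name__=="__main__":
    st();fit(grab("wrist"));
E
python3 fit.py
```

```text
p [0.4707 0.0306 0.1579] head 93.2 F [-0.3  0.7 -0.1] M [0.   0.05 0.02] w 0.0855 g 0.0 q [ 0.72  0.62 -1.14  2.02  0.71  0.96  0.84] t 33.3167
ellipse axes mm [57.  58.2] needle dir -32.06 offset mm 0.27 tip 27.4 zero -34.79 n-z 2.74 npx 279
```

>>> {"method": "step_arm", "body": {"commands": [[[0.085,0,0,0,0.12],[0.085,0,0,0,0.24],[0.085,0,0,0,0.36],[0.085,0,0,0,0.48],[0.085,0,0,0,0.6],[0.085,0,0,0,0.6]]]}}

```text
time: 33.87
eef_pos: [0.4683, 0.0306, 0.1553]
tool_rot: [-0.001, 0.27, 0.963, -0.001]
ft_force: [0.7, 0.1, -0.3]
gripper_width: 0.0849
gripper_force: 0.0
```

```bash
python3 fit.py
```

```text
p [0.4683 0.0306 0.1553] head 58.7 F [ 0.7  0.1 -0.3] M [-0.01  0.04 -0.02] w 0.0849 g 0.0 q [ 0.64  0.55 -1.01  2.03  0.6   0.9   0.32] t 33.8667
ellipse axes mm [57.  58.1] needle dir -32.24 offset mm 0.06 tip 27.8 zero -32.59 n-z 0.35 npx 322
```

```bash
sed -i 's/k=((I.max(2)<110)&(r>.0205)/k=(((I.min(2)<110))\&(r>.0205)/' fit.py
python3 - <<'E'
from fit import *
for i in range(2): fit(grab("wrist"))
E
```

```text
ellipse axes mm [57.  58.2] needle dir -32.04 offset mm -0.01 tip 27.5 zero -32.05 n-z 0.01 npx 742
ellipse axes mm [57.  58.1] needle dir -32.26 offset mm 0.07 tip 27.5 zero -32.21 n-z -0.05 npx 732
```

>>> {"method": "step_arm", "body": {"commands": [[[0.085,0,0,0,0.12],[0.085,0,0,0,0.24],[0.085,0,0,0,0.36],[0.085,0,0,0,0.4],[0.085,0,0,0,0.4]]]}}

```text
time: 34.43
eef_pos: [0.4687, 0.0308, 0.156]
tool_rot: [-0.0, 0.454, 0.891, -0.0]
ft_force: [0.7, -0.7, -0.1]
gripper_width: 0.0852
gripper_force: 0.0
```

```bash
python3 fit.py; python3 fit.py
```

```text
p [0.4687 0.0308 0.156 ] head 36.0 F [ 0.7 -0.7 -0.1] M [0.01 0.05 0.03] w 0.0852 g 0.0 q [ 0.58  0.51 -0.92  2.03  0.53  0.86 -0.01] t 34.4333
ellipse axes mm [57.1 58.2] needle dir -32.47 offset mm -0.08 tip 27.6 zero -31.71 n-z -0.76 npx 719
p [0.4687 0.0308 0.156 ] head 36.2 F [ 0.8 -0.2  0.7] M [ 0.01 -0.01  0.04] w 0.0848 g 0.0 q [ 0.58  0.51 -0.92  2.03  0.53  0.86 -0.01] t 34.4833
ellipse axes mm [57.1 58.1] needle dir -32.64 offset mm -0.05 tip 27.7 zero -31.81 n-z -0.83 npx 733
```

Zero and needle agree within 1°. Now back to the knob.

```bash
python3 -c "
from h import *
goal([.4205,-.0755,.156],-30)"
```

```text
shift mm [ -57. -102.    0.] twist 1.155
```

>>> {"method": "step_arm", "body": {"commands": [[[0.085,-0.01,-0.018,0,0.12],[0.085,-0.02,-0.036,0,0.24],[0.085,-0.03,-0.054,0,0.36],[0.085,-0.04,-0.072,0,0.48],[0.085,-0.05,-0.09,0,0.6],[0.085,-0.057,-0.102,0,0.72],[0.085,-0.057,-0.102,0,0.84],[0.085,-0.057,-0.102,0,0.96]]]}}

```text
time: 35.2
eef_pos: [0.4192, -0.0763, 0.156]
tool_rot: [-0.0, 0.816, 0.578, -0.0]
ft_force: [-0.1, 0.9, 0.1]
gripper_width: 0.0848
gripper_force: 0.0
```

>>> {"method": "step_arm", "body": {"commands": [[[0.05,0,0,0,0.12],[0.05,0,0,0,0.195],[0.05,0,0,0,0.195],[0.05,0,0,0,0.195]]]}}

```text
time: 35.53
eef_pos: [0.4197, -0.0751, 0.1561]
tool_rot: [-0.0, 0.866, 0.5, -0.0]
ft_force: [-0.2, 0.9, 1.0]
gripper_width: 0.05
gripper_force: 0.0
```

Run:
```python
from h import *
st();goal([.4205,-.0755,.064],-30);c=grab("wrist");fz=.086
g=np.arange(-.045,.0451,.0005);X,Y=np.meshgrid(g,g)
px=np.array([proj(c,[.4205+a,-.0755+b,fz],1) for a,b in zip(X.ravel(),Y.ravel())],np.float32).reshape(*X.shape,2)
I=cv2.remap(c["pixels"],px[...,0],px[...,1],cv2.INTER_LINEAR)
m=(I.max(2)<50).astype(np.uint8)
for q in cv2.findContours(m,cv2.RETR_EXTERNAL,cv2.CHAIN_APPROX_NONE)[0]:
    if cv2.contourArea(q)>100: r=cv2.minAreaRect(q);print(np.array([.4205,-.0755])+g[0]+np.array(r[0])*.0005,np.array(r[1])*.5,r[2])
```

```text
p [ 0.4197 -0.0751  0.1561] head -29.9 F [-0.2  0.9  1. ] M [0.05 0.   0.01] w 0.05 g 0.0 q [ 0.65  0.35 -0.67  2.14  0.32  0.75 -0.75] t 35.5333
shift mm [ 0.  1. 92.] twist 0.001
[ 0.42135396 -0.07246685] [54.39194489 13.45440388] 60.708641052246094
```

>>> {"method": "step_arm", "body": {"commands": [[[0.05,0.001,0.001,0.04,0],[0.05,0.001,0.001,0.075,0],[0.05,0.001,0.001,0.092,0],[0.05,0.001,0.001,0.092,0],[0.005,0.001,0.001,0.092,0],[0.005,0.001,0.001,0.092,0],[0.005,0.001,0.001,0.092,0],[0.005,0.001,0.001,0.092,0]]], "squeeze": 60}}

```text
time: 36.25
eef_pos: [0.4204, -0.0739, 0.0655]
tool_rot: [-0.0, 0.867, 0.499, -0.0]
ft_force: [-6.7, 4.6, 9.3]
gripper_width: 0.0129
gripper_force: 59.6
```

>>> {"method": "step_arm", "body": {"commands": [[[0.005,0,0,-0.002,0],[0.005,0,0,-0.002,0],[0.005,0,0,-0.002,0],[0.005,0,0,-0.002,0]]], "squeeze": 110}}

```text
time: 36.58
eef_pos: [0.4203, -0.0739, 0.0659]
tool_rot: [-0.001, 0.867, 0.499, 0.0]
ft_force: [3.6, 2.9, -25.1]
gripper_width: 0.0114
gripper_force: 112.3
```

```bash
python3 -c "from h import *;st()"
```

```text
p [ 0.4203 -0.0739  0.0659] head -30.1 F [  3.6   2.9 -25.1] M [ 0.68 -0.7  -0.07] w 0.0114 g 112.3 q [ 0.53  0.52 -0.54  2.19  0.51  0.55 -0.93] t 36.5833
```

>>> {"method": "step_arm", "body": {"commands": [[[0.005,0,0,0.002,0.1],[0.005,0,0,0.002,0.22],[0.005,0,0,0.002,0.34],[0.005,0,0,0.002,0.46],[0.005,0,0,0.002,0.58],[0.005,0,0,0.002,0.7],[0.005,0,0,0.002,0.82],[0.005,0,0,0.002,0.94]]]}}

```text
time: 37.25
eef_pos: [0.4212, -0.0752, 0.0658]
tool_rot: [0.0, 0.999, 0.049, 0.0]
ft_force: [-3.0, -1.2, 5.3]
gripper_width: 0.0111
gripper_force: 116.7
```

>>> {"method": "step_arm", "body": {"commands": [[[0.005,0,0,0,0.1],[0.005,0,0,0,0.2],[0.005,0,0,0,0.28],[0.005,0,0,0,0.36],[0.005,0,0,0,0.44],[0.005,0,0,0,0.5],[0.005,0,0,0,0.53],[0.005,0,0,0,0.53]]]}}

```text
time: 37.92
eef_pos: [0.4211, -0.0761, 0.0658]
tool_rot: [0.001, 0.977, -0.212, 0.0]
ft_force: [-3.8, -4.8, 5.9]
gripper_width: 0.0114
gripper_force: 116.8
```

```bash
python3 -c "from h import *;st()"
```

```text
p [ 0.4211 -0.0761  0.0658] head -114.5 F [-3.8 -4.8  5.9] M [-0.81  0.79  0.25] w 0.0114 g 116.8 q [ 0.21  0.47 -0.17  2.21  0.17  0.48 -2.08] t 37.9167
```

>>> {"method": "step_arm", "body": {"commands": [[[0.005,0,0,0,0.04],[0.005,0,0,0,0.06],[0.005,0,0,0,0.06]]]}}

```text
time: 38.17
eef_pos: [0.4211, -0.0761, 0.0658]
tool_rot: [0.001, 0.971, -0.238, 0.001]
ft_force: [-3.9, -6.6, 6.7]
gripper_width: 0.0112
gripper_force: 122.8
```

```bash
python3 -c "from h import *;st()"
```

```text
p [ 0.4211 -0.0761  0.0658] head -117.5 F [-3.9 -6.6  6.7] M [-1.19  0.81  2.06] w 0.0112 g 122.8 q [ 0.2   0.47 -0.15  2.21  0.15  0.48 -2.12] t 38.1667
```

At the home stop (2 N m). Ease back, release, rise, and check.

>>> {"method": "step_arm", "body": {"commands": [[[0.005,0,0,0,-0.05],[0.005,0,0,0,-0.06],[0.04,0,0,0,-0.06],[0.04,0,0,0,-0.06],[0.04,0,0,0,-0.06],[0.05,0,0,-0.03,-0.06],[0.05,0,0,-0.07,-0.06],[0.05,0,0,-0.1,-0.06]]]}}

```text
time: 38.83
eef_pos: [0.4215, -0.0743, 0.1665]
tool_rot: [-0.0, 0.977, -0.211, 0.0]
ft_force: [1.7, -0.8, -1.0]
gripper_width: 0.0499
gripper_force: 0.0
```

>>> {"method": "step_arm", "body": {"commands": [[[0.08,0,0,0,0],[0.08,0,0,0,0],[0.08,0,0,0,0]]]}}

```text
time: 39.08
eef_pos: [0.4211, -0.0746, 0.1642]
tool_rot: [-0.0, 0.977, -0.211, 0.0]
ft_force: [-0.1, -0.8, 0.0]
gripper_width: 0.0798
gripper_force: 0.0
```

Run:
```python
from fit import *
st();c=grab("wrist");fit(c);fz=.086
g=np.arange(-.045,.0451,.0005);X,Y=np.meshgrid(g,g)
px=np.array([proj(c,[.4205+a,-.0755+b,fz],1) for a,b in zip(X.ravel(),Y.ravel())],np.float32).reshape(*X.shape,2)
I=cv2.remap(c["pixels"],px[...,0],px[...,1],cv2.INTER_LINEAR)
for q in cv2.findContours((I.max(2)<50).astype(np.uint8),cv2.RETR_EXTERNAL,cv2.CHAIN_APPROX_NONE)[0]:
    if cv2.contourArea(q)>100: r=cv2.minAreaRect(q);print("bar",np.array(r[1])*.5,r[2])
goal([.468,.031,.16],None)
t=grab("top")
for r in blobs(t,(9,70,150)):
    print(np.round(r[0],1),np.round(r[1],1),round(r[2],1))
```

```text
p [ 0.4211 -0.0746  0.1642] head -114.4 F [-0.1 -0.8  0. ] M [0.03 0.06 0.08] w 0.0798 g 0.0 q [ 0.26  0.27 -0.22  2.15  0.09  0.73 -2.01] t 39.0833
ellipse axes mm [55.5 57.8] needle dir -32.8 offset mm 0.6 tip 26.4 zero -33.48 n-z 0.68 npx 696
bar [13.65491199 55.11205292] 65.37643432617188
shift mm [  -0. -116.    4.] twist None
[213.4 222.1] [87.6 48.4] 30.1
[468.7 192.8] [59.4 51.2] 4.4
```

Run:
```python
from h import *
from plant import job
t=grab("top");a=cv2.imread("pics/t9.png")[...,::-1];d=cv2.absdiff(t["pixels"],a).max(2)
print("tray diff px",(d[175:270,160:268]>40).sum(),"bystanders diff",(d[130:178,330:415]>40).sum())
if (d[175:270,160:268]>40).sum()<30: print(job.hand_in())
```

```text
tray diff px 0 bystanders diff 0
the job is handed in; nothing more can be done
None
```

The job is handed in: the wood is off the pan and flat in the tray (the thin piece on top of the cedar block), the zero mark is within about 1° of the needle, and the clamp knob is back home.

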